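# Strike brass blanks in a bench lever press

## Robot

A 6-joint arm with a two-finger parallel gripper is mounted at the origin on the work surface. World frame = base frame: x ahead of the robot, y to its left, z up, the work surface at z = 0. Lengths are in m, angles in rad, forces in N, time in s.
With the tool pointing down it reaches from about 0.4 to 0.925 m from the base axis. Payload 12.5 kg.
Tool frame: the origin (TCP) lies on the mounting face of the last link; the fingertips stand 190 mm ahead of it and the grasp point (between the pads) lies 171 mm ahead of it; x points along the fingers, z is the direction in which the jaws open and shut, and the axes are right-handed (so a half turn about x gives the same grasp; the last joint's range is limited). The gripper opens to 95 mm and grips with 3 to 60 N. Pads are 20 mm wide; open, the fingers measure 119 mm over their backs; the gripper's body (75 mm by 180 mm) begins 59 mm behind the grasp point.
Start: joints at [1.168, 0.491, 1.559, -0, 1.092, -0.106], TCP at [0.183, 0.598, 0.405] pointing down, gripper open.
Joint ranges: [-3.1, 3.1], [-0.84, 2.19], [0.05, 2.79], [-1.13, 4.28], [0.06, 2.93], [-2.69, 2.69]. Speed limits (rad/s): [2.22, 2.22, 2.79, 3.14, 3.14, 3.14].

## Interface

Orientations are given as a rotation vector (axis times angle).
In Python, from workcell import env gives the robot as it stands.
- The arm moves only by the tool move_arm, never from a script. Its argument "plan" is one flat list of numbers, 5 for each row, row after row: the closure, from 0 (fully open) to 1 (shut), then the shift along the tool's x, y, z in units of 25 mm (1.0 is 25 mm), then the turn about the tool's x in units of 6 degrees (1.0 is 6 degrees). A call has 1 to 12 rows; each row is the pose to reach, as a shift and turn from the pose commanded when the call began, along the tool's axes at that moment; what a row does not reach only later rows make up. A row lasts 1/12 s, in which the tool goes at most 41.7 mm and 7.16 degrees, less where a joint would pass 70% of its speed; a pose out of reach is approached as far as the arm can. A call with a gripper value outside its range is refused whole. The fingers move at their own pace and stop on an object; "grip_force" is the grip in N (left out, the last holds). Time passes only in rows, so rows that repeat a pose let the fingers close. It gives the time, the measured TCP pose, the force and the opening at its end, in the units of the state.
- env.observe(): the state, without advancing time (a new reading comes with each control period).
- env.get_image(name): name is "scene" or "top" or "wrist"; returns the picture (400x640x3 uint8, red, green, blue); there is no depth.
- env.calibration(name): a dict with "intrinsics" (3x3 intrinsics, pixels), "cam_to_world" (4x4, takes a point from camera to world coordinates); the wrist camera has in their place "tool_from_camera" (4x4, takes a point from camera to tool coordinates, whose origin is the TCP and whose axes are the tool frame's). Camera axes: x right, y down, z forward; pixel columns grow to the right and rows downward; lengths in m; the calibration is good to about 2 mm. The wrist camera is an equidistant fisheye: a pixel r from the principal point sees the ray r / f radians off the axis. A picture is of the moment at which its call begins: read the wrist's pose just before it. calibration takes no time and is no camera call.
- env.sign_off(): hands the job in, once; it reports no verdict.
Trained networks look in the newest picture that a camera, given by its name, has taken for a name from the list of things; names that differ only in an ending like _2 or _b are one class to them, and where a whole thing is asked for, a point or a joint stands for the part that bears it (a point fixed in the world has none). Each returns a list of dicts, best first, with "score" (0 to 1); they miss things now and then, are a little off and sometimes report something else, mostly with a low value. They report only what shows in the picture. A call takes as long as a camera call. They do not tell look-alikes from the thing itself.
- env.spot_in(camera, name): "centre" ([row, column] in pixels, amid what is visible of it).
The state is a dict: "t": time; "q": joint angles; "qd": joint speeds; "tau": joint torques, N m; "tool_pos": TCP position; "ee_rot": TCP orientation; "wrist_force": force on the tool from outside, world axes, zero at the start; "moment": the same for the moment, N m; "width": finger opening in m.
Only numpy, scipy, OpenCV 4.12 (cv2) and the standard library are available. Lean on these libraries where they do the work, as an engineer would, in place of code of your own. Each camera call takes 0.05 s, during which the arm holds its last target.

## Task

Lay every brass blank flat in the die nest of its own outline on the lever press (round in round, square in square). With all of them seated, pull the sprung lever all the way down, hold it down for a moment, and ease it slowly back up to its stop without letting it fly. Then take the struck blanks out and lay them flat, side by side and not stacked, well on the white soldering board, leaving the jar, the bench block and the hammer alone.

Things in the scene. Friction and masses are not known exactly. Their poses are not given: they have to be found in the camera images.
- disc_1: Round blank, 60 mm across. Brass, 10 mm thick, about 0.24 kg, lying flat on the bench at the start, away from the press; may be absent. Origin: centre of its underside; z up. 
- disc_2: Round blank, 60 mm across, same as disc_1. Brass, 10 mm thick, about 0.24 kg, lying flat on the bench at the start, away from the press; may be absent. Origin: centre of its underside; z up. 
- square_1: Square blank, 54 x 54 mm, sides along its x and y. Brass, 10 mm thick, about 0.24 kg, lying flat on the bench at the start, away from the press; may be absent. Origin: centre of its underside; z up. 
- nest_round_a (a point): Round die nest nearest the robot, on the fixed press base (15 mm thick; spans -60 to +185 mm in y of this point). Raised rim 64 mm inside, 5 mm thick, 6 mm high, with 33 mm wide finger gaps at its +y and -y sides. A disc may go in either round nest. Point: centre of its flat floor, 15 mm above the bench; axes are the press axes, z up.
- nest_square (a point): Square die nest in the middle of the row, 76 mm from each round nest along x. 58 x 58 mm inside, sides along x and y, rim 5 mm thick and 6 mm high with 34 mm finger gaps in the middle of its +y and -y sides. Point: centre of its flat floor, 15 mm above the bench; axes are the press axes, z up.
- nest_round_b (a point): Round die nest farthest from the robot, same as nest_round_a, 152 mm from it along x. Point: centre of its flat floor, 15 mm above the bench; axes are the press axes, z up.
- lever (a joint): Lever angle; a frame 256 mm wide hinged along x at lever_hinge. 0 = up at its stop, leaning 10 degrees back over the hinge, away from the nests; 1.75 rad = fully down, level, punches 1.5 mm above seated blanks. A damped spring returns it to 0: about 2 N at the bar when up, about 10 N when down. An unseated blank keeps it from going fully down.
- lever_bar (a point): Middle of the black round grip bar, 20 mm thick, 232 mm long, along press x, 240 mm from the hinge, free for 55 mm around. Up: 280 mm over the bench, above the hinge. Going down it swings in an arc over the nests to the -y side, ending 100 mm beyond them, 50 mm high. A vertical gripper closing along press y can hold it all the way; it turns in the grip. Axes turn with the lever.
- lever_hinge (a point): Middle of the lever's hinge axis, 140 mm to the +y side of the square nest, 45 mm above the bench; fixed, with the press axes. The lever turns about its x axis.
- board: White ceramic soldering board, fixed, 270 x 150 mm (x, y), 20 mm thick, flat top without rim. Origin: centre of its underside, on the bench.
- flux_jar: Bystander: jar with a cap, 64 mm across, 65 mm high, standing on the bench. Origin: centre of its underside.
- bench_block: Bystander: round dark steel bench block, 70 mm across, 45 mm high. Origin: centre of its underside.
- hammer: Bystander: hammer about 240 mm long lying on the bench beyond the press, along its own x.
There are look-alikes about, which are no part of the job. Leave any green or turquoise look-alike of the disc_1 alone.

How it is judged:
By the outcome, as a careful person would: the job done as asked, in the order asked, and still so for the second after the job is handed in, with the robot touching nothing.
Of disc_1, disc_2, square_1 only 2 to 3 are there at a start; the rules pass over those that are not, and their reading is None.
At some moment in a run one of disc_1, disc_2, square_1 may be knocked a few centimetres aside while the robot is not near it.
It also fails if it takes over 210 s, if anything falls off the work surface, if the arm or the gripper's body presses on something with over 40 N, if the wrist force passes 120 N, or if a joint passes its speed limit or range.

## Working session

There is one attempt and no reset: what is moved stays moved. The work goes in short steps, Python scripts to look and compute and a tool call to move; the robot and the scene stay as the last step left them, time stands still between calls to the robot, and variables do not carry over. Pictures are saved under pics/ and viewed, and the job is handed in when it is done.

Besides the shell and the picture viewer there is one more tool, called after "Call:" by a JSON object that holds its "op" and its "data", one argument or row to a line. move_arm: Moves the arm, as the interface text tells. Its arguments: {"type":"object","properties":{"plan":{"type":"array"},"grip_force":{"type":"number"}},"required":["plan"]}

```bash
ls; mkdir -p pics
python3 - <<'E'
from workcell import env
import cv2,numpy as np
s=env.observe();print(s)
for n in ("scene","top","wrist"):
    im=env.get_image(n);cv2.imwrite(f"pics/{n}0.png",cv2.cvtColor(im,cv2.COLOR_RGB2BGR))
    c=env.calibration(n);print(n,{k:np.round(v,4).tolist() for k,v in c.items()})
E
```

```text
pics
{'t': 0.0, 'q': array([ 1.16840392e+00,  4.91553510e-01,  1.55948168e+00, -6.31383878e-06,
        1.09172191e+00, -1.05629125e-01]), 'qd': array([ 0.00021554,  0.00046978, -0.00128855,  0.00234791, -0.00094374,
        0.00221688]), 'tau': array([-3.12258657e-03, -6.12618899e+01, -2.58189815e+01,  6.91917655e-02,
        4.81384818e-02, -1.01985456e-04]), 'tool_pos': array([0.18274456, 0.59763861, 0.40415429]), 'ee_rot': array([-0.98850282,  1.33612452,  0.98751466]), 'wrist_force': array([-0.92459051,  0.47607426, -0.343544  ]), 'moment': array([-0.00183048,  0.01466578, -0.03554702]), 'width': 0.094718312283954}
scene {'intrinsics': [[394.2996, 0.0, 313.2243], [0.0, 394.2996, 193.0103], [0.0, 0.0, 1.0]], 'cam_to_world': [[0.8527, 0.3185, -0.414, 1.0045], [0.5223, -0.5088, 0.6843, -0.7411], [0.0073, -0.7998, -0.6002, 0.7968], [0.0, 0.0, 0.0, 1.0]]}
top {'intrinsics': [[497.403, 0.0, 322.4836], [0.0, 497.403, 209.0932], [0.0, 0.0, 1.0]], 'cam_to_world': [[0.0035, -0.9803, 0.1976, 0.3271], [-1.0, -0.0032, 0.0019, -0.0587], [-0.0012, -0.1977, -0.9803, 1.3538], [0.0, 0.0, 0.0, 1.0]]}
wrist {'intrinsics': [[309.7069, 0.0, 320.2214], [0.0, 309.7069, 199.0485], [0.0, 0.0, 1.0]], 'tool_from_camera': [[0.0, -0.2729, 0.9621, 0.0206], [-0.0, -0.9621, -0.2729, 0.0772], [1.0, -0.0, -0.0, 0.0006], [0.0, 0.0, 0.0, 1.0]]}
```

View pics/scene0.png

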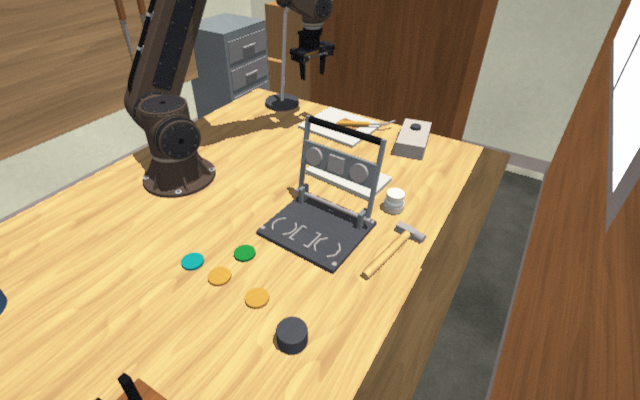

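View pics/top0.png

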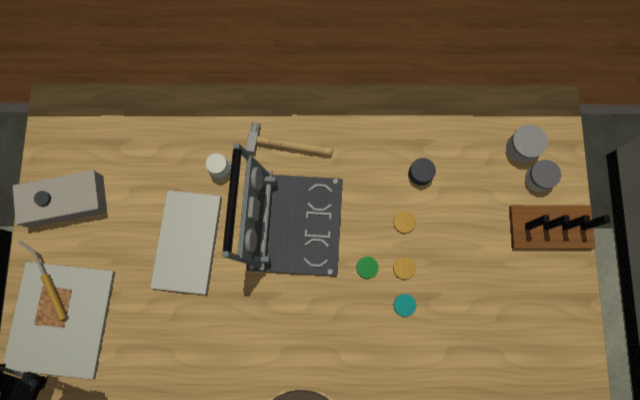

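View pics/wrist0.png

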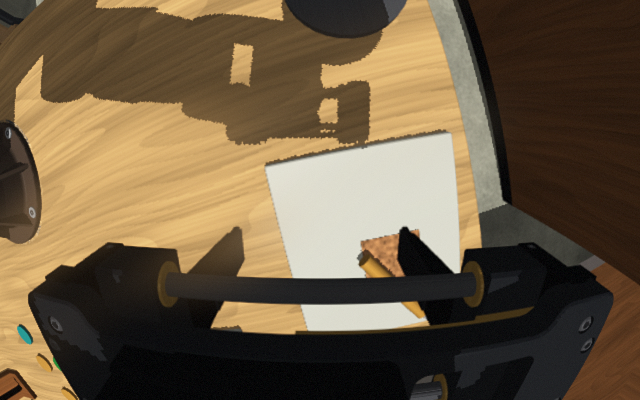

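The top view shows two brass discs at (404,222) and (404,268). The green one at (367,267) and the turquoise one at (405,305) are look-alikes. No square is visible. There are white boards at (187,242) and (60,320), so I'll measure both and enlarge the crop.

```bash
cat > h.py <<'E'
from workcell import env
import cv2,numpy as np
from scipy.spatial.transform import Rotation as R
def px2w(n,rc,z):
    c=env.calibration(n);K=np.array(c['intrinsics']);T=np.array(c['cam_to_world'])
    d=T[:3,:3]@np.array([(rc[1]-K[0,2])/K[0,0],(rc[0]-K[1,2])/K[1,1],1.]);o=T[:3,3]
    return o+d*(z-o[2])/d[2]
def w2px(n,p):
    c=env.calibration(n);K=np.array(c['intrinsics']);T=np.array(c['cam_to_world'])
    q=K@(T[:3,:3].T@(np.array(p)-T[:3,3]));return (q[:2]/q[2])[::-1]
def wrist_w(rc,z,s=None):
    s=s or env.observe();c=env.calibration('wrist');K=np.array(c['intrinsics']);T=np.array(c['tool_from_camera'])
    u=np.array([rc[1]-K[0,2],rc[0]-K[1,2]]);r=np.hypot(*u);th=r/K[0,0]
    d=np.r_[np.sin(th)*u/max(r,1e-9),np.cos(th)]
    Rt=R.from_rotvec(s['ee_rot']).as_matrix()
    d=Rt@T[:3,:3]@d;o=s['tool_pos']+Rt@T[:3,3]
    return o+d*(z-o[2])/d[2]
def save(im,name,crop=None,k=1):
    if crop: im=im[crop[0]:crop[1],crop[2]:crop[3]]
    im=cv2.resize(im,None,fx=k,fy=k,interpolation=cv2.INTER_CUBIC)
    cv2.imwrite(f'pics/{name}.png',cv2.cvtColor(im,cv2.COLOR_RGB2BGR))
def blobs(im,lo,hi,amin=60):
    m=cv2.inRange(cv2.cvtColor(im,cv2.COLOR_RGB2HSV),lo,hi)
    n,l,st,ce=cv2.connectedComponentsWithStats(m)
    return [(st[i,4],ce[i][::-1],st[i,:4]) for i in range(1,n) if st[i,4]>amin],m
E
python3 - <<'E'
from h import *
im=env.get_image('top')
save(im,'topcrop',(130,330,140,440),2.6)
for n in ('disc_1','square_1','board','lever_bar','flux_jar','bench_block','hammer'):
    r=env.spot_in('top',n);print(n,[(np.round(d['centre'],1).tolist(),round(d['score'],2)) for d in r[:5]])
    r=env.spot_in('scene',n);print('  sc',[(np.round(d['centre'],1).tolist(),round(d['score'],2)) for d in r[:5]])
for p in [(222,404),(268,404)]:print(px2w('top',p,.01))
# boards
b,m=blobs(im,(0,0,140),(180,60,255),800)
n,l,st,ce=cv2.connectedComponentsWithStats(m)
for i in range(1,n):
    if st[i,4]>2000:
        ys,xs=np.where(l==i);box=cv2.boxPoints(cv2.minAreaRect(np.c_[xs,ys].astype(np.float32)))
        w=np.array([px2w('top',(q[1],q[0]),.02) for q in box]);print(ce[i],np.round(box).tolist(),np.round(w[:,:2],3).tolist(),'ctr',w.mean(0),'sides',np.linalg.norm(w-np.roll(w,1,0),axis=1))
E
```

```text
disc_1 [([305.0, 402.3], 0.89), ([268.9, 404.4], 0.79), ([221.9, 406.0], 0.63), ([266.8, 364.6], 0.58)]
  sc [([252.9, 246.8], 0.75), ([262.8, 189.9], 0.67), ([297.7, 254.1], 0.65), ([277.3, 218.7], 0.57)]
square_1 [([217.6, 283.4], 0.59)]
  sc []
board [([242.6, 185.5], 0.63)]
  sc [([184.9, 352.6], 0.63)]
lever_bar [([209.2, 244.8], 0.8)]
  sc [([161.2, 339.2], 0.73)]
flux_jar []
  sc [([198.2, 389.8], 0.89)]
bench_block [([171.5, 425.2], 0.68)]
  sc [([335.3, 294.7], 0.95)]
hammer [([144.7, 279.8], 0.58)]
  sc [([244.5, 394.7], 0.68)]
[ 0.56267014 -0.27961557  0.01      ]
[ 0.43702669 -0.27598898  0.01      ]
[ 55.59171388 196.101983  ] [[9.0, 186.0], [92.0, 169.0], [100.0, 207.0], [16.0, 223.0]] [[0.659, 0.812], [0.706, 0.585], [0.601, 0.555], [0.555, 0.779]] ctr [0.63007317 0.68246864 0.02      ] sides [0.10939604 0.23215881 0.10979587 0.22871842]
[185.28566142 241.78686401] [[150.0, 288.0], [165.0, 187.0], [220.0, 195.0], [204.0, 296.0]] [[0.382, 0.401], [0.657, 0.378], [0.634, 0.226], [0.36, 0.255]] ctr [0.50835293 0.31524661 0.02      ] sides [0.14781225 0.27615139 0.15394474 0.27485217]
[ 59.08444766 322.75111432] [[2.0, 367.0], [24.0, 254.0], [112.0, 271.0], [91.0, 384.0]] [[0.178, 0.766], [0.471, 0.747], [0.427, 0.505], [0.138, 0.534]] ctr [0.30310705 0.63800959 0.02      ] sides [0.23553713 0.29347754 0.24633037 0.29054612]
```

View pics/topcrop.png

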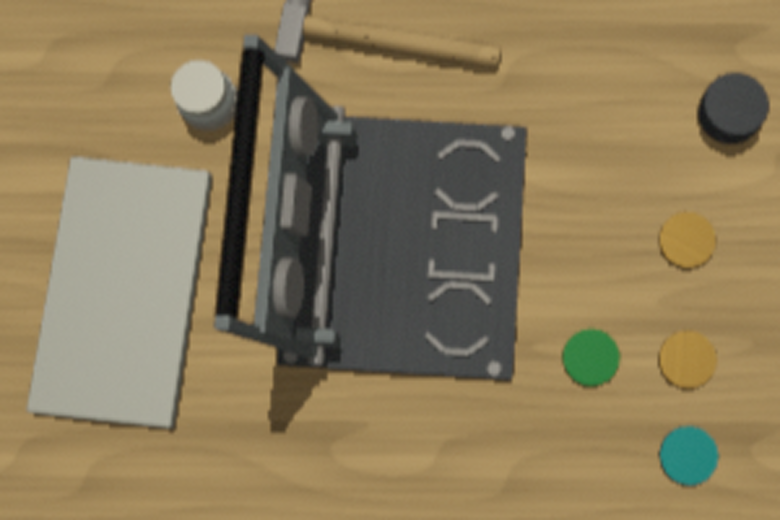

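The board is at (187,242): it measures 0.150 x 0.275 m with its centre near (0.508, 0.315). The board at (60,320) is 0.29 x 0.24 m and has a tool on it, so it is not the one. The brass pair at (404,222) and (404,268) are disc_1 and disc_2, the square is absent, and the green and turquoise discs stay put. Next I'll locate the nests.

Run:
```python
from h import *
im=env.get_image('top')
save(im,'nest',(165,285,240,360),6)
bl,m=blobs(im,(15,150,150),(30,255,255),80)
for b in bl: print('brassy',b[0],b[1],px2w('top',b[1],.01))
sc=env.get_image('scene')
bl,m=blobs(sc,(14,170,150),(24,255,255),80)
for b in bl: print('sc brassy',b[0],b[1],px2w('scene',b[1],.01))
save(sc,'scnest',(190,275,245,385),5)
for p in [(266,366),(305,404),(171,425)]: print(px2w('top',p,.01))
```

```text
brassy 329 [221.7112462  404.03039514] [ 0.56347383 -0.27972207  0.01      ]
brassy 349 [267.80229226 404.13467049] [ 0.43755815 -0.27636666  0.01      ]
brassy 149 [296.58389262  52.00671141] [0.35796325 0.66351356 0.01      ]
[ 0.44204496 -0.17380768  0.01      ]
[ 0.33923803 -0.27316639  0.01      ]
[ 0.70771881 -0.3425536   0.01      ]
```

View pics/nest.png

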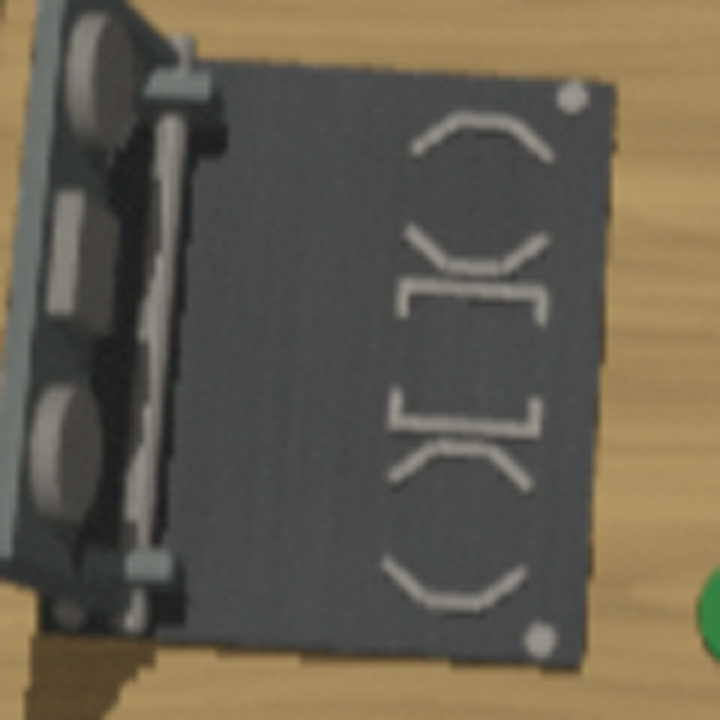

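View pics/scnest.png

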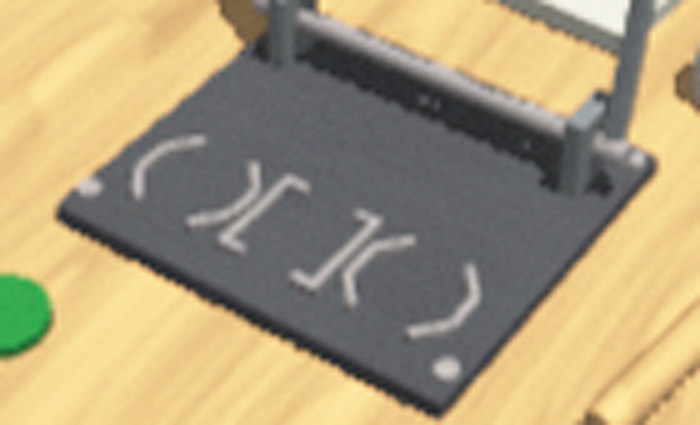

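```bash
cat > fit.py <<'E'
from h import *
from scipy.optimize import minimize
def model():
    P=[]
    for cx in (-.076,.076):
        g=np.arcsin(.0165/.0345)
        for a in np.linspace(0,2*np.pi,240):
            if abs(np.sin(a))<np.cos(g):
                P.append((cx+.0345*np.cos(a),.0345*np.sin(a)))
    s=.0315
    for t in np.linspace(-s,s,60):
        P+= [(s,t),(-s,t)]
        if abs(t)>.017: P+=[(t,s),(t,-s)]
    return np.array(P)
M=model()
def cost(p,ims):
    c,s=np.cos(p[2]),np.sin(p[2]);W=np.c_[M@np.array([[c,s],[-s,c]])+p[:2],np.full(len(M),.0207)]
    v=0
    for n,im in ims.items():
        cal=env.calibration(n);K=np.array(cal['intrinsics']);T=np.array(cal['cam_to_world'])
        q=(W-T[:3,3])@T[:3,:3]@K.T;u=(q[:,:2]/q[:,2:]).astype(np.float32)
        v-=cv2.remap(im,u[:,0][None],u[:,1][None],cv2.INTER_LINEAR).mean()
    return v
def fit(ims,p0):
    best=None
    for dx in (-.008,-.004,0,.004,.008):
        for dy in (-.008,-.004,0,.004,.008):
            for dr in (-.03,0,.03):
                r=minimize(cost,np.array(p0)+[dx,dy,dr],args=(ims,),method='Nelder-Mead',options=dict(initial_simplex=np.array(p0)+[dx,dy,dr]+np.array([[0,0,0],[.003,0,0],[0,.003,0],[0,0,.03]])))
                if best is None or r.fun<best.fun: best=r
    return best
if __name__=='__main__':
    ims={n:cv2.GaussianBlur(cv2.cvtColor(env.get_image(n),cv2.COLOR_RGB2GRAY),(0,0),.8).astype(np.float32) for n in('top','scene')}
    p0=px2w('top',(224.5,318.3),.021);p0=[p0[0],p0[1],-.07]
    print(p0)
    for k in (['top'],['scene'],['top','scene']):
        r=fit({n:ims[n] for n in k},p0);print(k,r.x,r.fun)
E
python3 fit.py
```

```text
[np.float64(0.5530804342051471), np.float64(-0.04484819040005096), -0.07]Traceback (most recent call last):
  File "fit.py", line 37, in <module>
    r=fit({n:ims[n] for n in k},p0);print(k,r.x,r.fun)
  File "fit.py", line 29, in fit
    r=minimize(cost,np.array(p0)+[dx,dy,dr],args=(ims,),method='Nelder-Mead',options=dict(initial_simplex=np.array(p0)+[dx,dy,dr]+np.array([[0,0,0],[.003,0,0],[0,.003,0],[0,0,.03]])))
    res = _minimize_neldermead(fun, x0, args, callback, bounds=bounds,
                               **options)
    fxr = func(xr)
    fx = function(np.copy(x), *(wrapper_args + args))
  File "fit.py", line 20, in cost
    cal=env.calibration(n);K=np.array(cal['intrinsics']);T=np.array(cal['cam_to_world'])
ValueError: time passes only in moves, steps and waits
```

```bash
sed -i 's/^from h import \*/from h import *\nCAL={n:env.calibration(n) for n in ("top","scene")}/; s/cal=env.calibration(n)/cal=CAL[n]/' fit.py; python3 fit.py
```

```text
[np.float64(0.5530804342051471), np.float64(-0.04484819040005096), -0.07]
['top'] [ 0.55451053 -0.04324508 -0.05962447] -118.78308868408203
['scene'] [ 0.5544643  -0.04293276 -0.05948487] -153.43572998046875
['top', 'scene'] [ 0.5545135  -0.04305743 -0.05936264] -272.18951416015625
```

```bash
cat >> h.py <<'E'
C=np.array([.5545,-.0430]);YAW=-.0594
PX=np.array([np.cos(YAW),np.sin(YAW)]);PY=np.array([-np.sin(YAW),np.cos(YAW)])
def goto(xy,ztip,jaw=PY,cmd=None):
    """units from measured pose to grasp xy, fingertip z"""
    s=env.observe();Rm=R.from_rotvec(s['ee_rot']).as_matrix()
    t=np.r_[xy,ztip+.19]; d=Rm.T@(t-s['tool_pos'])/.025
    j=Rm.T@np.r_[jaw,0]; a=np.arctan2(-j[1],j[2])  # turn about x takes z to (0,-sin,cos)
    a=(a+np.pi/2)%np.pi-np.pi/2
    print('tip z',round(s['tool_pos'][2]-.19,4),'xy',np.round(s['tool_pos'][:2],4),'down',np.round(Rm[:,0],4),'jaw',np.round(Rm[:,2],3),'w',round(s['width'],4),'F',np.round(s['wrist_force'],1),'t',round(s['t'],2),'q',np.round(s['q'],2))
    print(' -> units',np.round(d,3),'turn',round(np.degrees(a)/6,3))
E
python3 - <<'E'
from h import *
goto((.45,.32),.36);goto((.437,-.276),.3)
E
```

```text
tip z 0.2148 xy [0.1828 0.5977] down [ 1.e-04  1.e-04 -1.e+00] jaw [0.292 0.956 0.   ] w 0.0949 F [-0.3 -0.7 -0. ] t 1.2 q [ 1.17  0.49  1.56 -0.    1.09 -0.11]
 -> units [ -5.81  -13.47   -7.494] turn -2.267
tip z 0.2148 xy [0.1828 0.5977] down [ 1.e-04  1.e-04 -1.e+00] jaw [0.292 0.956 0.   ] w 0.0949 F [-0.3 -0.7 -0. ] t 1.2 q [ 1.17  0.49  1.56 -0.    1.09 -0.11]
 -> units [ -3.412 -19.946 -30.444] turn -2.267
```

Call:
{"op": "move_arm", "data": {
  "plan": [0.15,-3,0,0,0,0.15,-5.8,0,0,0,0.15,-5.8,0,0,0,0.15,-5.8,-3,-2,-0.5,0.15,-5.8,-6,-4,-1,0.15,-5.8,-10,-6,-1.5,0.15,-5.8,-13.5,-7.5,-2.27,0.15,-5.8,-13.5,-7.5,-2.27,0.15,-5.8,-13.5,-7.5,-2.27,0.15,-5.8,-13.5,-7.5,-2.27,0.15,-5.8,-13.5,-7.5,-2.27,0.15,-5.8,-13.5,-7.5,-2.27],
  "grip_force": 15
}}

```text
t: 2.2
tool_pos: [0.4426, 0.3268, 0.5498]
ee_rot: [-1.166, 1.236, 1.165]
wrist_force: [0.8, 0.5, 0.4]
width: 0.0805
```

Run:
```python
from h import *
goto((.55,.1),.36);goto((.437,-.276),.15)
```

```text
tip z 0.3598 xy [0.4426 0.3268] down [ 4.e-04  3.e-04 -1.e+00] jaw [0.059 0.998 0.   ] w 0.0805 F [0.8 0.5 0.4] t 2.2 q [ 0.52  0.27  1.52  0.    1.35 -1.  ]
 -> units [-0.011 -4.823 -8.802] turn 0.004
tip z 0.3598 xy [0.4426 0.3268] down [ 4.e-04  3.e-04 -1.e+00] jaw [0.059 0.998 0.   ] w 0.0805 F [0.8 0.5 0.4] t 2.2 q [ 0.52  0.27  1.52  0.    1.35 -1.  ]
 -> units [  8.382  -1.194 -24.085] turn 0.004
```

Call:
{"op": "move_arm", "data": {
  "plan": [0.15,0,-1,-1.6,0,0.15,0,-2,-3.2,0,0.15,0,-3,-4.8,0,0.15,0,-3,-6.4,0,0.15,0,-3,-8,0,0.15,0,-3,-9.6,0,0.15,0,-3,-11.2,0,0.15,0,-3,-12.8,0,0.15,0,-2.5,-14.4,0,0.15,1,-2,-16,0,0.15,2,-2,-17.6,0,0.15,3,-1.5,-19,0]
}}

```text
t: 3.2
tool_pos: [0.4558, -0.1334, 0.4856]
ee_rot: [-1.167, 1.236, 1.163]
wrist_force: [0.8, -0.1, 0.5]
width: 0.0805
```

Call:
{"op": "move_arm", "data": {
  "plan": [0.15,2,0.2,-1.5,0,0.15,3,0.3,-3,0,0.15,5,0.3,-5,0,0.15,5.4,0.3,-5,0,0.15,5.4,0.3,-5,0,0.15,5.4,0.3,-5,0,0.15,5.4,0.3,-5,0]
}}

```text
t: 3.78
tool_pos: [0.4415, -0.2563, 0.3504]
ee_rot: [-1.163, 1.237, 1.166]
wrist_force: [0.5, 0.8, 0.3]
width: 0.0809
```

Run:
```python
from h import *
goto((.437,-.276),.06)
im=env.get_image('wrist');save(im,'w1');
t=env.get_image('top')
for b in blobs(t,(15,150,150),(30,255,255),80)[0]: print('top brass',b[0],px2w('top',b[1],.01))
```

```text
tip z 0.1604 xy [ 0.4415 -0.2563] down [-0.0011  0.0011 -1.    ] jaw [0.06  0.998 0.001] w 0.0809 F [0.5 0.8 0.3] t 3.78 q [-0.66  0.4   1.9   0.    0.85 -2.17]
 -> units [ 4.014  0.128 -0.804] turn -0.01
top brass 145 [ 0.57085576 -0.26893422  0.01      ]
top brass 250 [0.35599321 0.66268351 0.01      ]
```

View pics/w1.png

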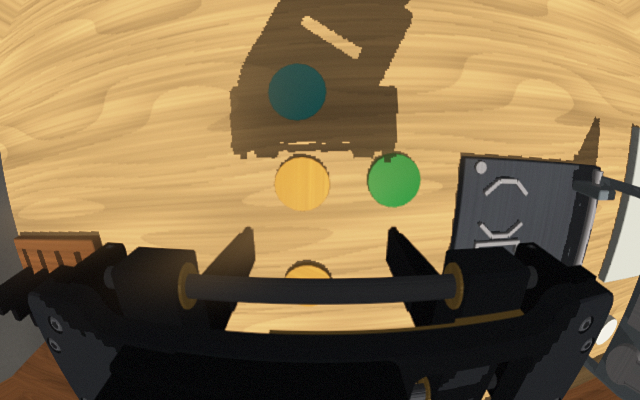

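The wrist picture shows brass disc b at (row 183, col 302), green at (180,394) and turquoise in shadow at (91,297). I'll cross-check these against the top-view position.

Run:
```python
from h import *
s=env.observe();im=env.get_image('wrist')
for b in blobs(im,(15,120,150),(28,255,255),300)[0]:
    if 150<b[1][0]<230 and 250<b[1][1]<350:print(b[0],b[1],b[2])
print(wrist_w((182.5,302),.01,s), wrist_w((180,394),.01,s))
im=env.get_image('wrist');save(im,'w1c',(140,300,240,440),4)
```

```text
[ 0.43684013 -0.27399635  0.01      ] [ 0.43953878 -0.1748461   0.01      ]
```

View pics/w1c.png

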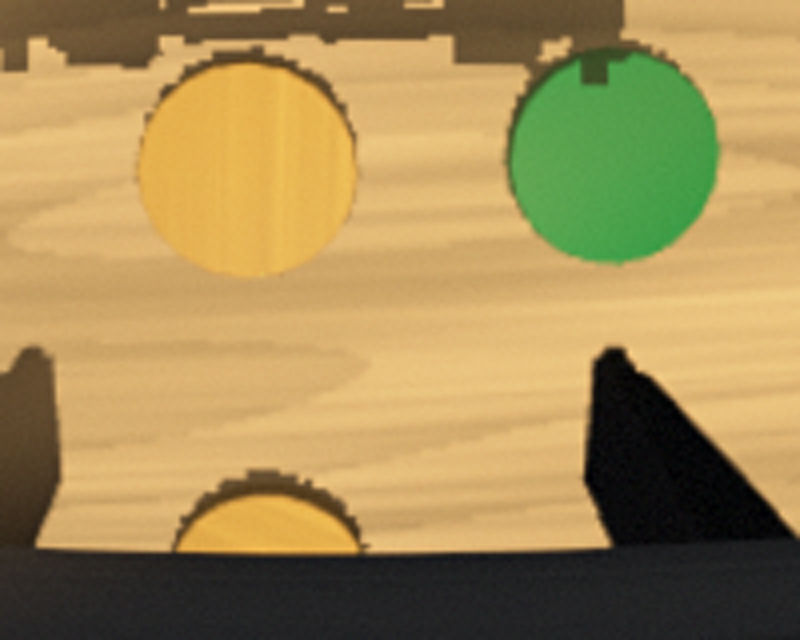

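Run:
```python
from h import *
goto((.437,-.275),.06)
goto((.437,-.275),.003)
```

```text
tip z 0.162 xy [ 0.4418 -0.2551] down [ 0.0018 -0.0012 -1.    ] jaw [ 0.058  0.998 -0.001] w 0.0814 F [-0.1  0.3 -0. ] t 3.98 q [-0.65  0.4   1.9   0.    0.85 -2.17]
 -> units [ 4.082  0.154 -0.802] turn 0.014
tip z 0.162 xy [ 0.4418 -0.2551] down [ 0.0018 -0.0012 -1.    ] jaw [ 0.058  0.998 -0.001] w 0.0814 F [-0.1  0.3 -0. ] t 3.98 q [-0.65  0.4   1.9   0.    0.85 -2.17]
 -> units [ 6.362  0.158 -0.8  ] turn 0.014
```

```bash
python3 - <<'E'
s=open('h.py').read()
s=s.replace("""    s=env.observe();Rm=R.from_rotvec(s['ee_rot']).as_matrix()
    t=np.r_""","""    s=avg();Rm=R.from_rotvec(s['ee_rot']).as_matrix()
    t=np.r_""")
s+='''
_A=None
def avg(n=6):
    global _A
    if _A is None:
        L=[]
        for i in range(n):
            L.append(env.observe()); env.get_image('wrist')
        _A=dict(L[-1])
        for k in('tool_pos','wrist_force'): _A[k]=np.mean([l[k] for l in L],0)
        _A['ee_rot']=R.from_rotvec([l['ee_rot'] for l in L]).mean().as_rotvec()
        print('std',np.round(np.std([l['tool_pos'] for l in L],0)*1e3,2))
    return _A
'''
open('h.py','w').write(s)
E
python3 - <<'E'
from h import *
goto((.437,-.275),.06)
goto((.437,-.275),.003)
E
```

```text
std [0.06 0.16 0.3 ]
tip z 0.1616 xy [ 0.4417 -0.2553] down [ 1.3e-03 -9.0e-04 -1.0e+00] jaw [ 0.058  0.998 -0.001] w 0.0809 F [ 0.1 -0.1  0.2] t 4.23 q [-0.65  0.4   1.9   0.    0.84 -2.17]
 -> units [ 4.066  0.149 -0.796] turn 0.013
tip z 0.1616 xy [ 0.4417 -0.2553] down [ 1.3e-03 -9.0e-04 -1.0e+00] jaw [ 0.058  0.998 -0.001] w 0.0809 F [ 0.1 -0.1  0.2] t 4.23 q [-0.65  0.4   1.9   0.    0.84 -2.17]
 -> units [ 6.346  0.152 -0.794] turn 0.013
```

Call:
{"op": "move_arm", "data": {
  "plan": [0.15,1,0.15,-0.8,0,0.15,2.5,0.15,-0.8,0,0.15,4,0.15,-0.8,0,0.15,5,0.15,-0.8,0,0.15,5,0.15,-0.8,0,0.15,5,0.15,-0.8,0]
}}

```text
t: 4.78
tool_pos: [0.4368, -0.2757, 0.2253]
ee_rot: [-1.164, 1.237, 1.168]
wrist_force: [0.8, -0.2, 0.5]
width: 0.0807
```

Run:
```python
from h import *
goto((.437,-.275),.003)
im=env.get_image('wrist');save(im,'w2')
```

```text
std [0.1  0.06 0.75]
tip z 0.0368 xy [ 0.4369 -0.2758] down [ 1.1e-03 -8.0e-04 -1.0e+00] jaw [ 0.059  0.998 -0.001] w 0.0808 F [ 0.1 -0.3  0.2] t 5.03 q [-0.69  0.6   1.98  0.    0.55 -2.2 ]
 -> units [1.354e+00 1.000e-03 3.300e-02] turn 0.004
```

View pics/w2.png

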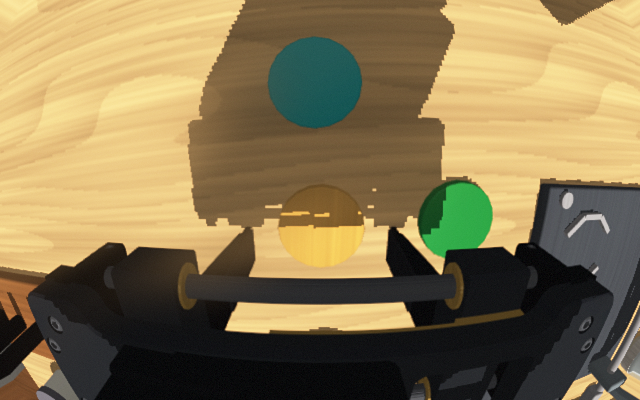

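Run:
```python
from h import *
print(wrist_w((226,321),.01,avg()))
```

```text
std [0.04 0.01 0.33]
[ 0.43429    -0.27446391  0.01      ]
```

Call:
{"op": "move_arm", "data": {
  "plan": [0.15,0.5,0,0,0,0.15,1,0,0,0,0.15,1.3,0,0,0,0.15,1.33,0,0,0,0.15,1.33,0,0,0]
}}

```text
t: 5.85
tool_pos: [0.4366, -0.2757, 0.1921]
ee_rot: [-1.165, 1.237, 1.166]
wrist_force: [0.5, 0.3, 0.6]
width: 0.0809
```

Call:
{"op": "move_arm", "data": {
  "plan": [0.3,0,0,0,0,0.4,0,0,0,0,0.6,0,0,0,0,0.6,0,0,0,0,0.6,0,0,0,0,0.6,0,0,0,0,0.6,0,0,0,0,0.6,0,0,0,0],
  "grip_force": 15
}}

```text
t: 6.52
tool_pos: [0.4367, -0.2757, 0.1928]
ee_rot: [-1.166, 1.236, 1.165]
wrist_force: [-0.8, 0.1, 6.2]
width: 0.0591
```

Call:
{"op": "move_arm", "data": {
  "plan": [0.6,-1,0,0,0,0.6,-2,0,0,0,0.6,-3,0,0,0,0.6,-4,0,0,0,0.6,-4,0,0,0]
}}

```text
t: 6.93
tool_pos: [0.437, -0.2759, 0.296]
ee_rot: [-1.17, 1.236, 1.161]
wrist_force: [0.8, 0.3, -2.4]
width: 0.0593
```

Run:
```python
from h import *
goto(C-.076*PX,.1);goto(C-.076*PX,.05)
im=env.get_image('wrist');save(im,'w3')
```

```text
std [0.23 0.15 1.78]
tip z 0.1027 xy [ 0.4366 -0.2756] down [ 7.e-04 -4.e-04 -1.e+00] jaw [ 0.059  0.998 -0.   ] w 0.0593 F [ 0.2 -0.1 -2.6] t 7.18 q [-0.69  0.49  1.94  0.    0.71 -2.2 ]
 -> units [ 0.106 -1.12   9.568] turn 0.003
tip z 0.1027 xy [ 0.4366 -0.2756] down [ 7.e-04 -4.e-04 -1.e+00] jaw [ 0.059  0.998 -0.   ] w 0.0593 F [ 0.2 -0.1 -2.6] t 7.18 q [-0.69  0.49  1.94  0.    0.71 -2.2 ]
 -> units [ 2.106 -1.119  9.569] turn 0.003
```

View pics/w3.png

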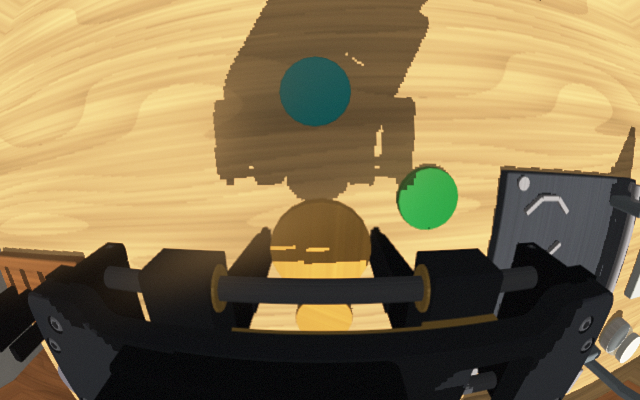

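Run:
```python
from h import *
s=avg();im=env.get_image('wrist')
save(im,'w3c',(180,300,250,390),5)
z=s['tool_pos'][2]-.19+.008
for r in (197,198,199): print(r,wrist_w((r,321),z,s), s['tool_pos'][:2])
# predicted front-edge pixel for centered disc
for off in (-.003,0,.003):
    pass
```

```text
std [0.04 0.02 0.31]
197 [ 0.40409966 -0.27248334  0.10962115] [ 0.43661032 -0.27567795]
198 [ 0.40466021 -0.27251615  0.10962115] [ 0.43661032 -0.27567795]
199 [ 0.40522176 -0.27254902  0.10962115] [ 0.43661032 -0.27567795]
```

View pics/w3c.png

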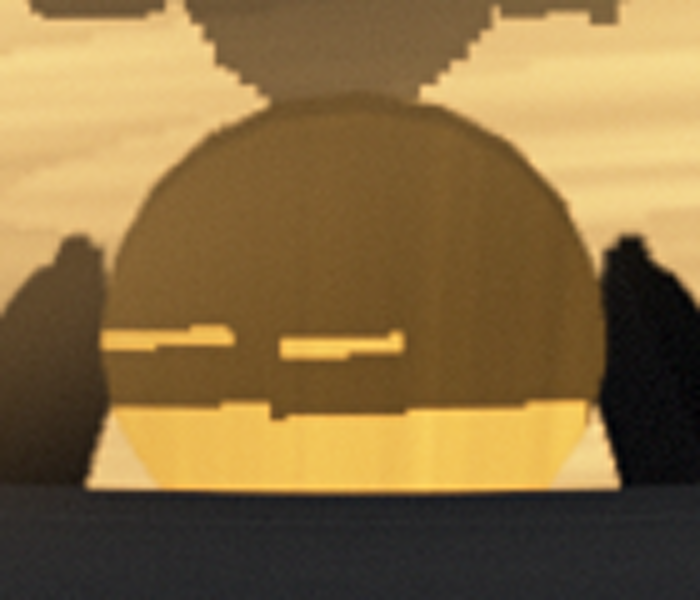

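Call:
{"op": "move_arm", "data": {
  "plan": [0.6,0,-0.2,1,0,0.6,0,-0.4,2.5,0,0.6,0,-0.6,4,0,0.6,0,-0.8,5.5,0,0.6,0,-1,7,0,0.6,0,-1.1,8.3,0,0.6,0.5,-1.12,9.2,0,0.6,1,-1.12,9.57,0,0.6,1.5,-1.12,9.57,0,0.6,1.5,-1.12,9.57,0,0.6,1.5,-1.12,9.57,0]
}}

```text
t: 8.55
tool_pos: [0.4788, -0.0385, 0.2548]
ee_rot: [-1.165, 1.237, 1.167]
wrist_force: [-0.4, -0.6, -1.5]
width: 0.0596
```

Run:
```python
from h import *
goto(C-.076*PX,.025);goto(C-.076*PX,.0175)
im=env.get_image('wrist');save(im,'w4')
im=env.get_image('top');save(im,'t4',(130,330,140,440),2.6)
for b in blobs(im,(15,150,150),(30,255,255),80)[0]: print('top brass',b[0],px2w('top',b[1],.01))
```

```text
std [0.04 0.17 0.29]
tip z 0.0654 xy [ 0.4788 -0.0388] down [ 5.e-04 -0.e+00 -1.e+00] jaw [0.06  0.998 0.   ] w 0.0593 F [-0.3 -0.2 -2.4] t 8.8 q [-0.22  0.52  2.05  0.    0.57 -1.73]
 -> units [1.615 0.01  0.013] turn -0.002
tip z 0.0654 xy [ 0.4788 -0.0388] down [ 5.e-04 -0.e+00 -1.e+00] jaw [0.06  0.998 0.   ] w 0.0593 F [-0.3 -0.2 -2.4] t 8.8 q [-0.22  0.52  2.05  0.    0.57 -1.73]
 -> units [1.915 0.01  0.013] turn -0.002
top brass 325 [ 0.56245503 -0.2792721   0.01      ]
top brass 257 [0.35554902 0.66235058 0.01      ]
```

View pics/w4.png

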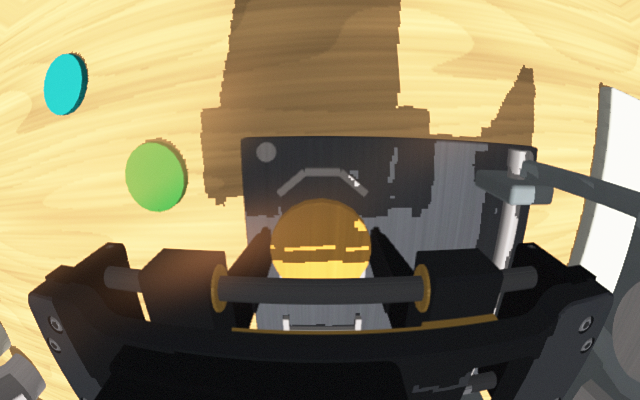

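View pics/t4.png

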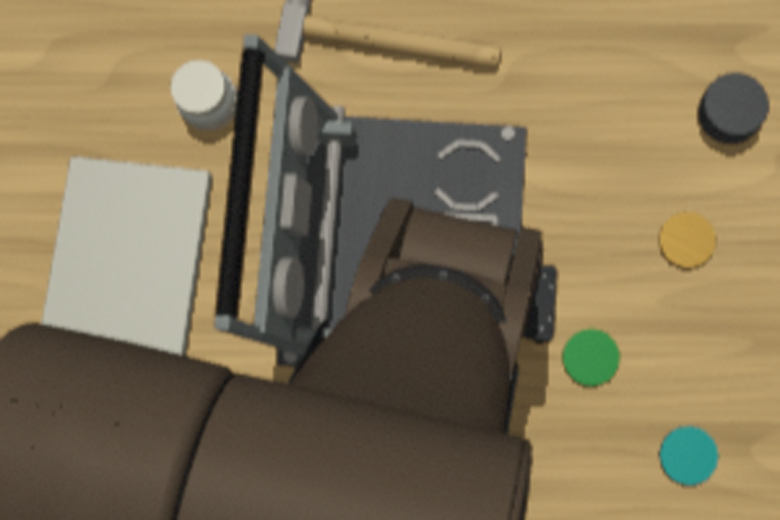

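Call:
{"op": "move_arm", "data": {
  "plan": [0.6,0.5,0,0,0,0.6,1,0,0,0,0.6,1.4,0,0,0,0.6,1.6,0,0,0,0.6,1.7,0,0,0,0.6,1.75,0,0,0,0.6,1.8,0,0,0,0.6,1.85,0,0,0,0.6,1.85,0,0,0,0.6,1.85,0,0,0]
}}

```text
t: 9.78
tool_pos: [0.4788, -0.0385, 0.2089]
ee_rot: [-1.166, 1.236, 1.165]
wrist_force: [0.0, 0.5, -2.8]
width: 0.0594
```

Run:
```python
from h import *
goto(C-.076*PX,.0175)
im=env.get_image('wrist');save(im,'w5',(120,340,200,450),3)
```

```text
std [0.01 0.01 0.04]
tip z 0.0189 xy [ 0.4787 -0.0385] down [ 4.e-04  0.e+00 -1.e+00] jaw [0.059 0.998 0.   ] w 0.0597 F [-0.2  0.3 -3. ] t 10.03 q [-0.22  0.61  2.08  0.    0.45 -1.73]
 -> units [0.054 0.004 0.   ] turn 0.003
```

View pics/w5.png

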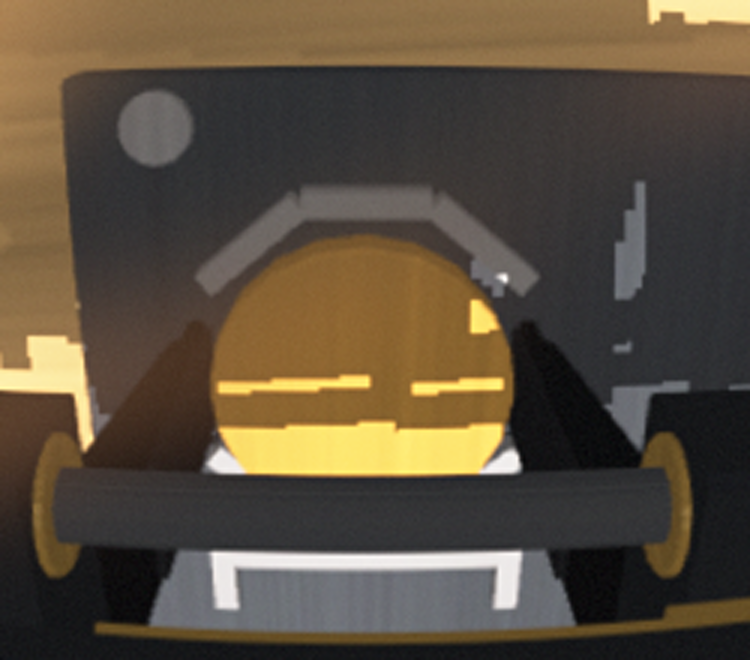

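Run:
```python
from h import *
s=avg();c=np.r_[s['tool_pos'][:2],0]
print('rim inner',(wrist_w((120+220/3,320),.021,s)-c), 'disc bottom',(wrist_w((120+237/3,320),.0165,s)-c),'top edge',(wrist_w((120+250/3,320),.0265,s)-c), 'rim outer top')
im=env.get_image('wrist');save(im,'w5c',(160,300,260,390),5)
```

```text
std [0.01 0.01 0.03]
rim inner [-0.03287225  0.00251196  0.021     ] disc bottom [-0.02831699  0.00223854  0.0165    ] top edge [-0.0286987   0.00226781  0.0265    ] rim outer top
```

View pics/w5c.png

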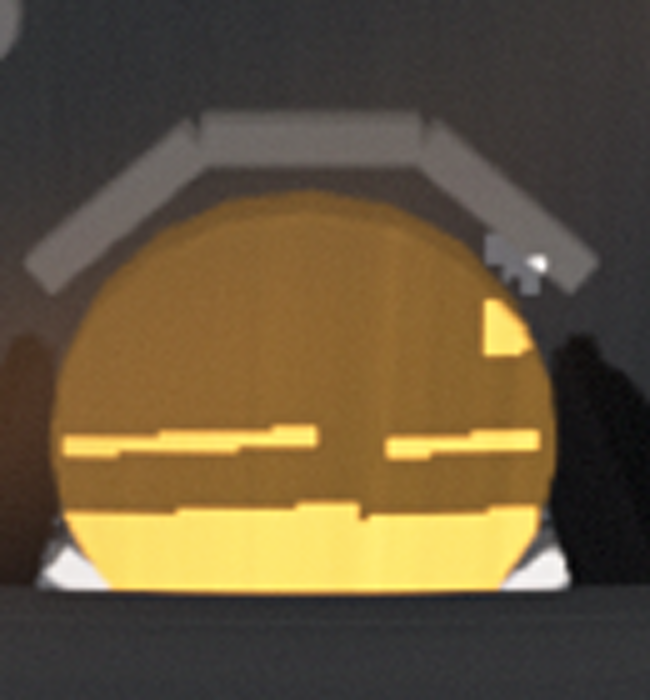

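Call:
{"op": "move_arm", "data": {
  "plan": [0.6,0,0.03,0.02,0,0.6,0,0.06,0.03,0,0.6,0,0.06,0.03,0,0.6,0.03,0.06,0.03,0,0.6,0.05,0.06,0.03,0,0.6,0.05,0.06,0.03,0]
}}

```text
t: 10.98
tool_pos: [0.4772, -0.0376, 0.2078]
ee_rot: [-1.166, 1.236, 1.165]
wrist_force: [-1.9, 0.7, 4.6]
width: 0.0595
```

Run:
```python
from h import *
goto(C-.076*PX,.0175)
im=env.get_image('wrist');save(im,'w6c',(160,300,260,390),5)
```

```text
std [0.01 0.02 0.  ]
tip z 0.0178 xy [ 0.4772 -0.0376] down [ 3.e-04  0.e+00 -1.e+00] jaw [0.059 0.998 0.   ] w 0.0594 F [-1.5  0.6  5. ] t 11.23 q [-0.22  0.61  2.09  0.    0.45 -1.73]
 -> units [ 0.011 -0.058 -0.031] turn 0.003
```

View pics/w6c.png

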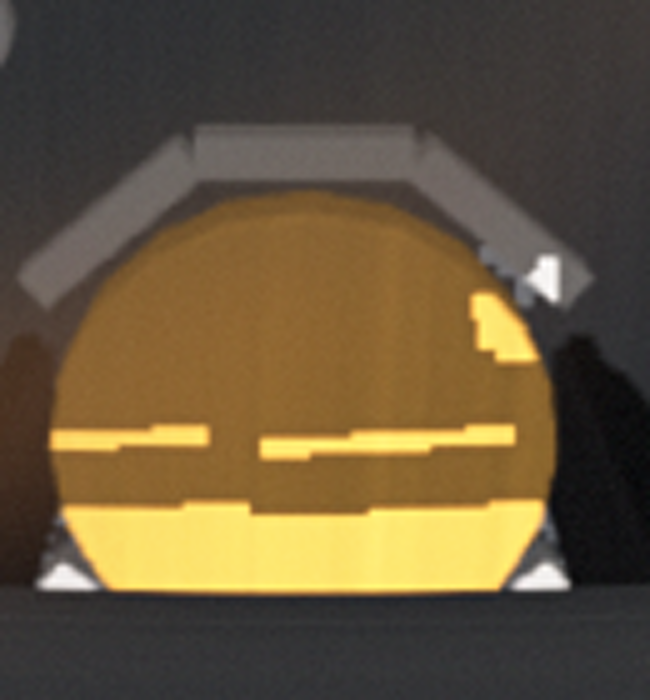

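Call:
{"op": "move_arm", "data": {
  "plan": [0.33,0,0,0,0,0.3,0,0,0,0,0.25,0,0,0,0,0.2,0,0,0,0,0.2,0,0,0,0,0.2,-0.5,0,0,0,0.2,-1.5,0,0,0,0.2,-3,0,0,0,0.2,-4,0,0,0,0.2,-4,0,0,0]
}}

```text
t: 12.17
tool_pos: [0.4777, -0.0377, 0.3116]
ee_rot: [-1.17, 1.232, 1.16]
wrist_force: [0.8, 0.7, 0.4]
width: 0.0762
```

Run:
```python
from h import *
goto((.5628,-.2795),.1)
im=env.get_image('wrist');save(im,'w7',(120,340,200,450),3)
im=env.get_image('scene');save(im,'s7',(190,320,180,400),3.5)
```

```text
std [0.26 0.03 1.82]
tip z 0.1182 xy [ 0.4772 -0.0376] down [ 1.7e-03 -3.0e-04 -1.0e+00] jaw [ 0.059  0.998 -0.   ] w 0.0761 F [ 0.  0. -0.] t 12.42 q [-0.22  0.43  2.02  0.    0.7  -1.73]
 -> units [ 0.737 -3.986 -9.455] turn 0.003
```

View pics/w7.png

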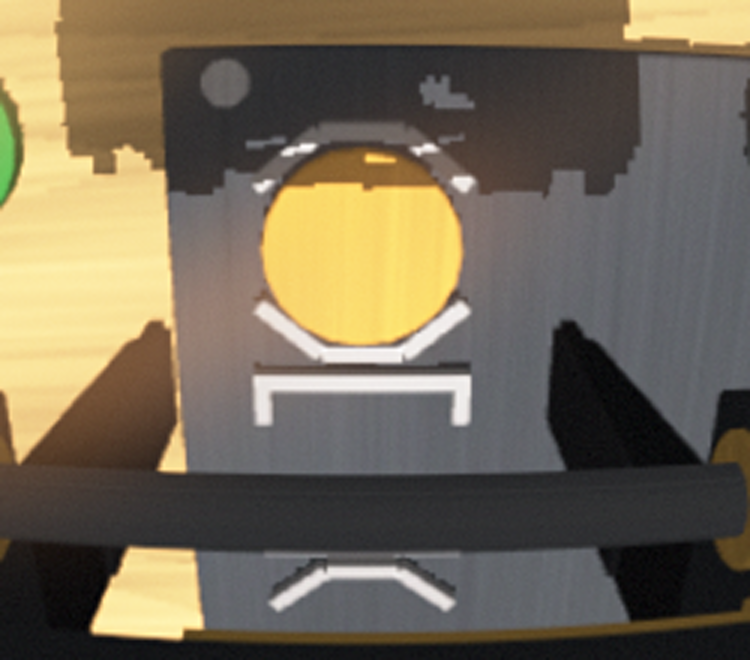

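View pics/s7.png

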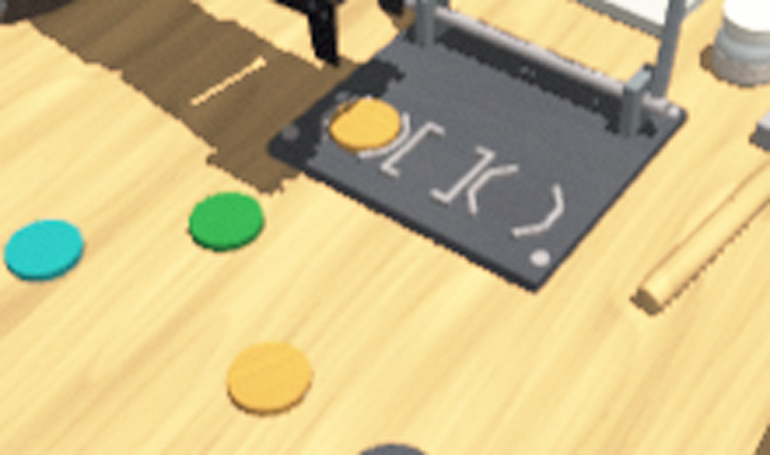

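Call:
{"op": "move_arm", "data": {
  "plan": [0.15,0,-0.6,-1.5,0,0.15,0,-1.2,-3,0,0.15,0,-1.8,-4.5,0,0.15,0,-2.4,-6,0,0.15,0,-3.0,-7.5,0,0.15,0,-3.6,-8.8,0,0.15,0,-3.99,-9.46,0,0.15,0.7,-3.99,-9.46,0,0.15,0.7,-3.99,-9.46,0,0.15,0.7,-3.99,-9.46,0]
}}

```text
t: 13.4
tool_pos: [0.5626, -0.2795, 0.2885]
ee_rot: [-1.163, 1.237, 1.168]
wrist_force: [-0.4, 0.8, -0.9]
width: 0.0809
```

Run:
```python
from h import *
goto((.5628,-.2795),.0025)
s=avg();im=env.get_image('wrist');save(im,'w8',(120,340,200,450),3)
b,m=blobs(im,(12,120,60),(28,255,255),300)
for x in b: print(x)
```

```text
std [0.14 0.16 0.75]
tip z 0.1 xy [ 0.5628 -0.2792] down [-6.e-04  5.e-04 -1.e+00] jaw [0.059 0.998 0.   ] w 0.0811 F [ 0.   0.4 -0.5] t 13.65 q [-0.57  0.62  1.66  0.    0.86 -2.08]
 -> units [ 3.898e+00 -2.000e-03 -1.500e-02] turn 0.008
(np.int32(2867), array([39.78793164, 64.63097314]), array([  0,   0, 160,  84], dtype=int32))
(np.int32(65648), array([138.93487997, 269.87195345]), array([  0,   0, 594, 309], dtype=int32))
(np.int32(375), array([  3.432, 512.128]), array([466,   0,  96,  12], dtype=int32))
(np.int32(1765), array([ 38.4305949 , 618.28611898]), array([553,   0,  87,  84], dtype=int32))
(np.int32(1200), array([ 45.93416667, 121.96166667]), array([ 40,  21, 161,  51], dtype=int32))
(np.int32(439), array([79.87015945, 59.84965831]), array([  6,  65, 103,  37], dtype=int32))
(np.int32(511), array([ 78.03913894, 133.51272016]), array([ 70,  65, 113,  27], dtype=int32))
(np.int32(2112), array([108.56486742, 557.33522727]), array([535,  79,  45,  60], dtype=int32))
(np.int32(458), array([285.34061135, 455.26637555]), array([444, 263,  20,  46], dtype=int32))
(np.int32(1274), array([324.51569859, 409.6255887 ]), array([270, 302, 253,  32], dtype=int32))
(np.int32(4028), array([368.5754717 ,  30.45307845]), array([  0, 319,  79,  81], dtype=int32))
(np.int32(3746), array([370.53096636, 610.25654031]), array([562, 324,  78,  76], dtype=int32))
```

View pics/w8.png

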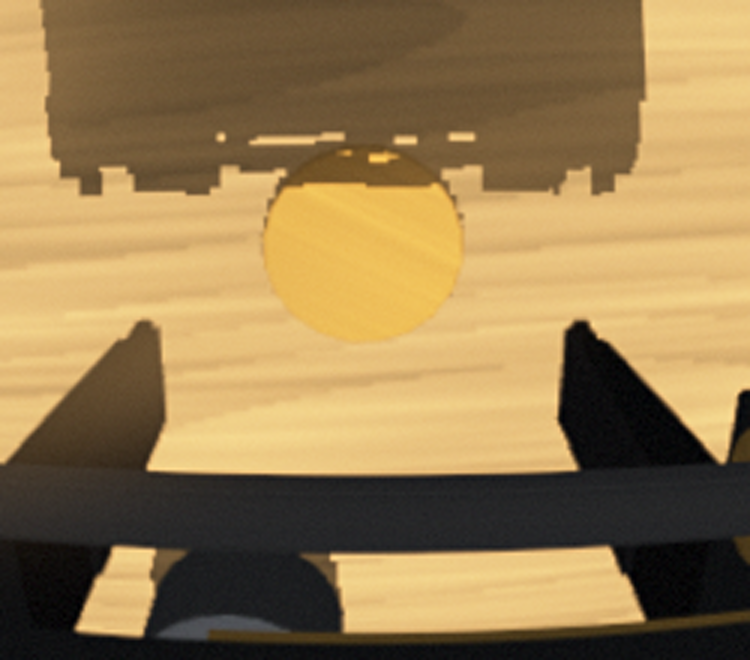

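Call:
{"op": "move_arm", "data": {
  "plan": [0.15,1,0,0,0,0.15,2,0,0,0,0.15,3,0,0,0,0.15,3.5,0,0,0,0.15,3.8,0,0,0,0.15,3.89,0,0,0,0.15,3.89,0,0,0,0.3,3.89,0,0,0,0.45,3.89,0,0,0,0.6,3.89,0,0,0,0.6,3.89,0,0,0,0.6,3.89,0,0,0]
}}

```text
t: 14.75
tool_pos: [0.563, -0.2797, 0.1934]
ee_rot: [-1.166, 1.236, 1.165]
wrist_force: [-1.3, 1.2, 5.9]
width: 0.0595
```

Call:
{"op": "move_arm", "data": {
  "plan": [0.6,0,0,0,0,0.6,0,0,0,0,0.6,0,0,0,0,0.6,0,0,0,0,0.6,0,0,0,0,0.6,-1,0,0,0,0.6,-2,0,0,0,0.6,-3,0,0,0,0.6,-4,0,0,0,0.6,-4,0,0,0]
}}

```text
t: 15.58
tool_pos: [0.5634, -0.2799, 0.2971]
ee_rot: [-1.171, 1.235, 1.16]
wrist_force: [-0.1, 0.1, -2.4]
width: 0.0596
```

Run:
```python
from h import *
T=C+.076*PX+[-.001,.0007]
goto(T,.065)
im=env.get_image('wrist');save(im,'w9',(160,300,250,390),5)
im=env.get_image('scene');save(im,'s9',(190,320,180,400),3.5)
```

```text
std [0.3  0.15 2.17]
tip z 0.1031 xy [ 0.5628 -0.2796] down [ 7.e-04 -4.e-04 -1.e+00] jaw [ 0.059  0.998 -0.   ] w 0.0596 F [ 0.   0.  -2.9] t 15.83 q [-0.57  0.62  1.66  0.    0.86 -2.08]
 -> units [ 1.521 -2.108  9.453] turn 0.003
```

View pics/w9.png

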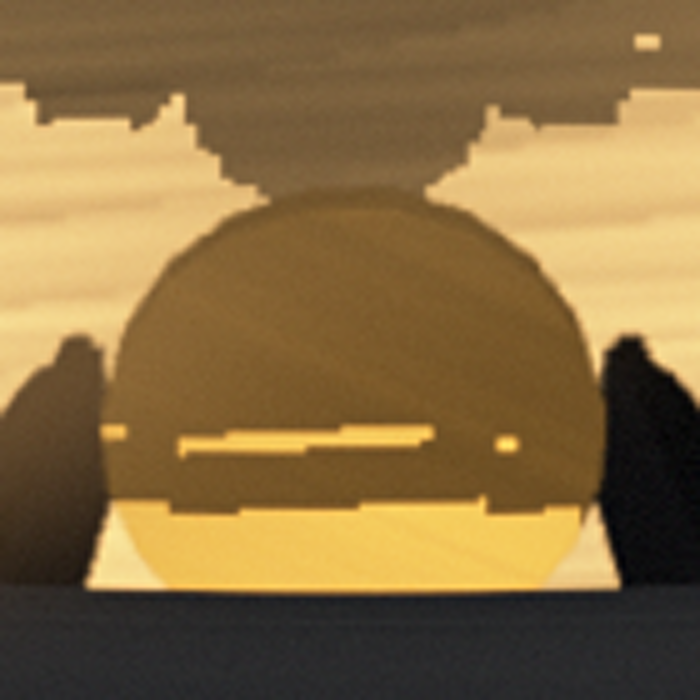

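View pics/s9.png

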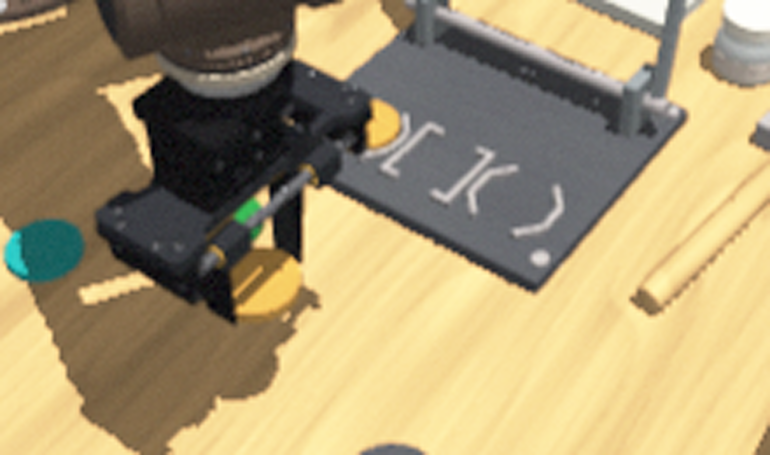

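Disc held centred. Carry it to nest b.

Call:
{"op": "move_arm", "data": {
  "plan": [0.6,0,-0.4,1.2,0,0.6,0,-0.7,2.5,0,0.6,0,-1,4,0,0.6,0,-1.4,5.5,0,0.6,0,-1.7,7,0,0.6,0,-2,8.3,0,0.6,0.5,-2.1,9.2,0,0.6,1,-2.11,9.45,0,0.6,1.5,-2.11,9.45,0,0.6,1.5,-2.11,9.45,0,0.6,1.5,-2.11,9.45,0]
}}

```text
t: 16.9
tool_pos: [0.6293, -0.0481, 0.2541]
ee_rot: [-1.164, 1.238, 1.167]
wrist_force: [-0.2, -0.7, -2.5]
width: 0.0592
```

Run:
```python
from h import *
T=C+.076*PX+[-.001,.0007]
goto(T,.019)
im=env.get_image('wrist');save(im,'w10',(120,340,200,450),3)
```

```text
std [0.08 0.18 0.62]
tip z 0.0653 xy [ 0.6295 -0.0481] down [-0. -0. -1.] jaw [ 0.06   0.998 -0.   ] w 0.0592 F [ 0.1 -0.4 -2.6] t 17.15 q [-0.18  0.67  1.68  0.    0.79 -1.69]
 -> units [1.85  0.007 0.052] turn -0.01
```

View pics/w10.png

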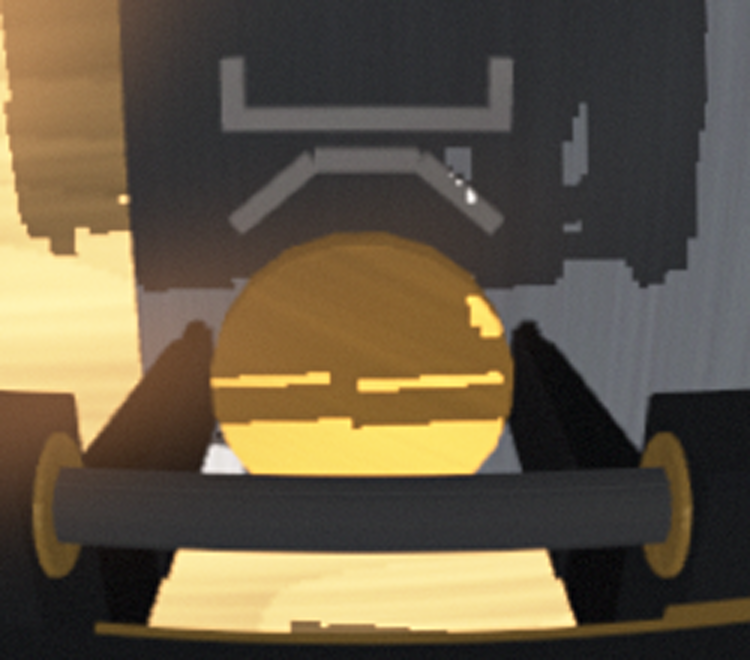

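Call:
{"op": "move_arm", "data": {
  "plan": [0.6,0.5,0,0.05,0,0.6,1,0,0.05,0,0.6,1.4,0,0.05,0,0.6,1.6,0,0.05,0,0.6,1.7,0,0.05,0,0.6,1.75,0,0.05,0,0.6,1.8,0,0.05,0,0.6,1.85,0,0.05,0,0.6,1.85,0,0.05,0]
}}

```text
t: 18.0
tool_pos: [0.6296, -0.0457, 0.2091]
ee_rot: [-1.166, 1.236, 1.165]
wrist_force: [0.1, 0.3, -2.2]
width: 0.0595
```

Run:
```python
from h import *
T=C+.076*PX+[-.001,.0007]
goto(T,.0177)
im=env.get_image('wrist');save(im,'w11',(160,300,260,390),5)
```

```text
std [0.01 0.01 0.06]
tip z 0.0192 xy [ 0.6296 -0.0457] down [ 4.e-04  0.e+00 -1.e+00] jaw [0.059 0.998 0.   ] w 0.0594 F [ 0.2  0.3 -3. ] t 18.25 q [-0.18  0.74  1.7   0.    0.71 -1.69]
 -> units [ 0.059  0.007 -0.046] turn 0.003
```

View pics/w11.png

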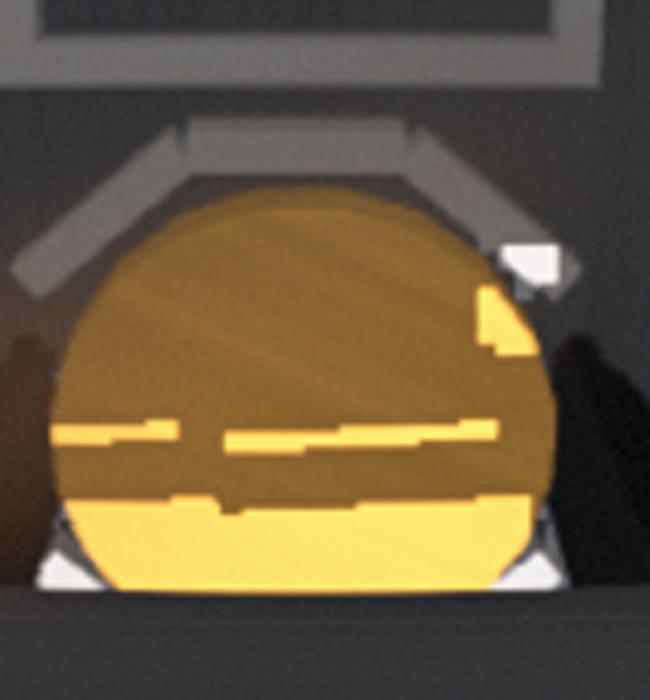

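Call:
{"op": "move_arm", "data": {
  "plan": [0.6,0,0.01,-0.04,0,0.6,0,0.01,-0.04,0,0.6,0.03,0.01,-0.04,0,0.6,0.05,0.01,-0.04,0,0.6,0.06,0.01,-0.04,0,0.6,0.06,0.01,-0.04,0]
}}

```text
t: 18.85
tool_pos: [0.6292, -0.0467, 0.2084]
ee_rot: [-1.166, 1.236, 1.165]
wrist_force: [-3.8, -0.3, 7.1]
width: 0.0598
```

Run:
```python
from h import *
T=C+.076*PX+[-.001,.0007]
goto(T,.0177)
im=env.get_image('wrist');save(im,'w12',(160,300,260,390),5)
```

```text
std [0.   0.01 0.01]
tip z 0.0184 xy [ 0.6292 -0.0467] down [ 6.e-04 -1.e-04 -1.e+00] jaw [ 0.059  0.998 -0.   ] w 0.0595 F [-3.5 -0.3  7.8] t 19.1 q [-0.18  0.74  1.7   0.    0.7  -1.69]
 -> units [ 0.027 -0.006 -0.004] turn 0.003
```

View pics/w12.png

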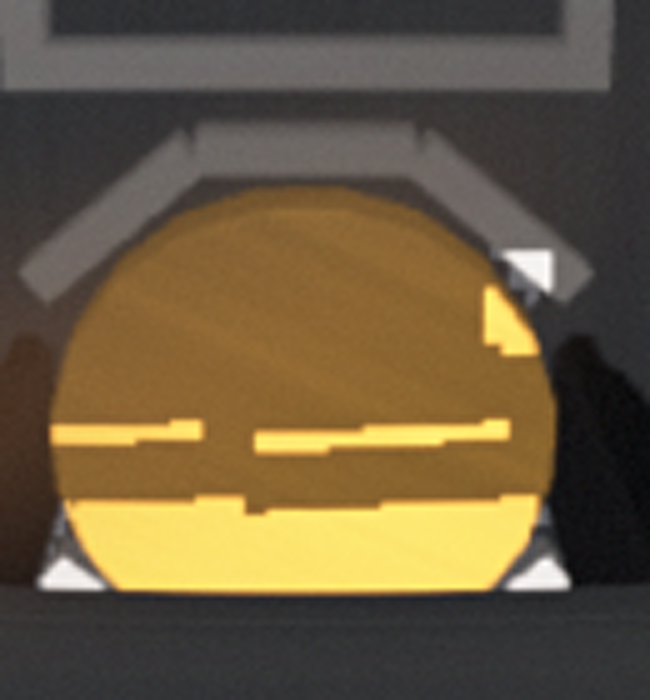

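Call:
{"op": "move_arm", "data": {
  "plan": [0.33,0,0,0,0,0.3,0,0,0,0,0.25,0,0,0,0,0.2,0,0,0,0,0.2,0,0,0,0,0.2,-0.5,0,0,0,0.2,-1.5,0,0,0,0.2,-3,0,0,0,0.2,-4,0,0,0,0.2,-4,0,0,0]
}}

```text
t: 20.03
tool_pos: [0.6299, -0.0467, 0.3137]
ee_rot: [-1.17, 1.231, 1.159]
wrist_force: [0.4, 0.5, 0.6]
width: 0.0763
```

Run:
```python
from h import *
H=C+.14*PY; a=np.radians(10)
bar=H+.24*np.sin(a)*PY
print('bar',bar,.045+.24*np.cos(a))
goto(bar,.36)
im=env.get_image('wrist');save(im,'w13',(120,340,200,450),3)
im=env.get_image('scene');save(im,'s13',(100,300,200,440),3)
```

```text
bar [0.56528518 0.13835515] 0.2813538607229299
std [0.33 0.02 2.52]
tip z 0.1191 xy [ 0.6292 -0.0466] down [ 2.3e-03 -3.0e-04 -1.0e+00] jaw [ 0.059  0.998 -0.   ] w 0.076 F [ 0.3  0.1 -0.1] t 20.28 q [-0.18  0.61  1.64  0.    0.9  -1.69]
 -> units [-9.643  2.968  7.234] turn 0.003
```

View pics/w13.png

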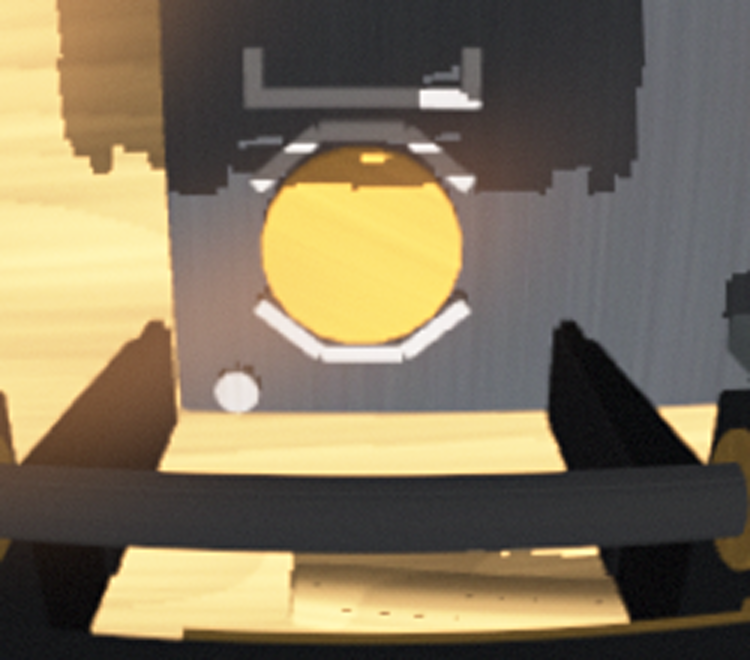

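View pics/s13.png

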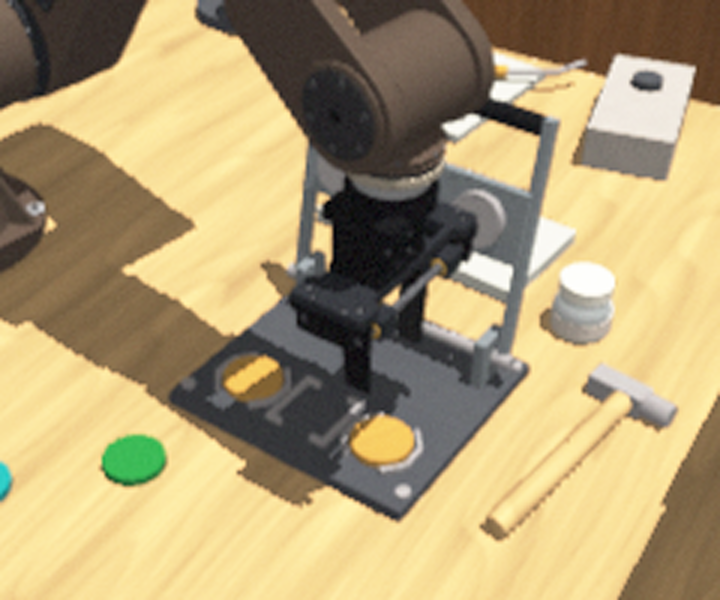

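Call:
{"op": "move_arm", "data": {
  "plan": [0.3,-1.6,0,0,0,0.3,-3.2,0,0,0,0.3,-4.8,0,0,0,0.3,-6.4,0,0,0,0.3,-8,0,0,0,0.3,-9.6,0,0,0,0.3,-9.6,0.6,1.5,0,0.3,-9.6,1.2,3,0,0.3,-9.6,1.8,4.5,0,0.3,-9.6,2.4,6,0,0.3,-9.6,2.97,7.23,0,0.3,-9.6,2.97,7.23,0]
}}

```text
t: 21.43
tool_pos: [0.5639, 0.1425, 0.5473]
ee_rot: [-1.167, 1.235, 1.17]
wrist_force: [-0.1, -1.3, -0.1]
width: 0.067
```

Run:
```python
from h import *
goto((.5653,.1384),.30);goto((.5653,.1384),.262)
im=env.get_image('wrist');save(im,'w14')
im=env.get_image('scene');save(im,'s14',(60,300,200,440),2.5)
```

```text
std [0.86 1.85 0.1 ]
tip z 0.3571 xy [0.5655 0.1392] down [-6.e-04  1.e-04 -1.e+00] jaw [0.057 0.998 0.   ] w 0.0665 F [ 0.3 -0.4 -0.1] t 21.68 q [ 0.12  0.32  1.45 -0.    1.37 -1.39]
 -> units [ 2.285  0.004 -0.033] turn 0.018
tip z 0.3571 xy [0.5655 0.1392] down [-6.e-04  1.e-04 -1.e+00] jaw [0.057 0.998 0.   ] w 0.0665 F [ 0.3 -0.4 -0.1] t 21.68 q [ 0.12  0.32  1.45 -0.    1.37 -1.39]
 -> units [ 3.805  0.004 -0.033] turn 0.018
```

View pics/w14.png

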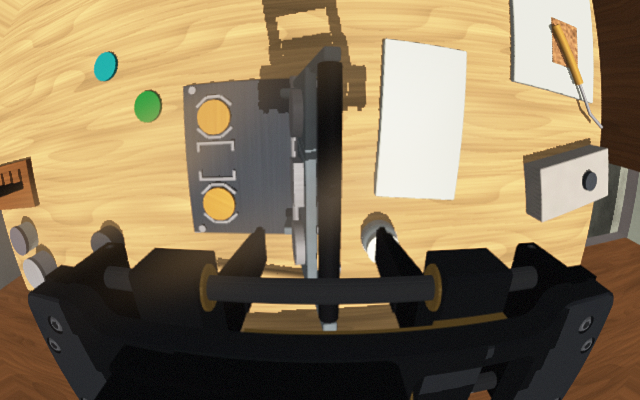

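View pics/s14.png

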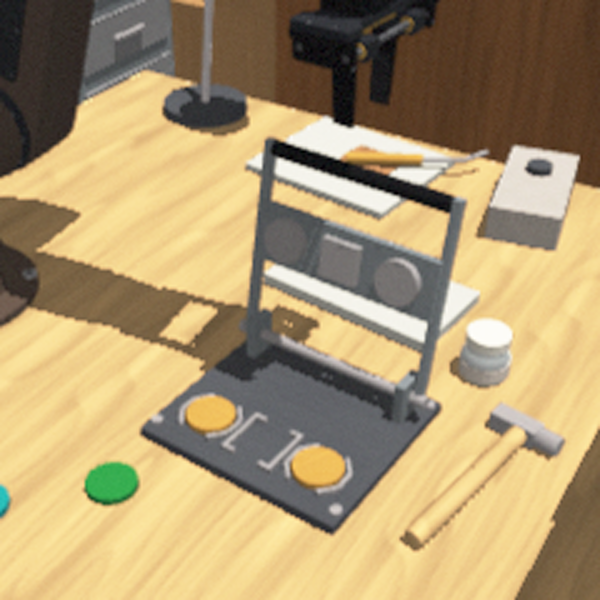

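Run:
```python
from h import *
s=avg();im=env.get_image('wrist')
print(s['tool_pos'])
g=cv2.cvtColor(im,cv2.COLOR_RGB2GRAY)
for r in (90,130,170,210):
    row=g[r,300:360];c=300+np.where(row<50)[0];print(r,c.min(),c.max(),len(c))
    p=wrist_w((r,(c.min()+c.max())/2),.281,s)[:2];print('  rel press y from C',(p-C)@PY,'x',(p-C)@PX)
```

```text
std [0.12 0.23 0.08]
[0.56608106 0.13747483 0.54730503]
90 316 340 25
  rel press y from C 0.18765816408492847 x -0.09494305753732118
130 316 340 25
  rel press y from C 0.1877008886393006 x -0.06314994344541394
170 316 334 19
  rel press y from C 0.1853956099534989 x -0.030912527347096052Traceback (most recent call last):
  File "<stdin>", line 6, in <module>
    return umr_minimum(a, axis, None, out, keepdims, initial, where)
ValueError: zero-size array to reduction operation minimum which has no identity
```

Call:
{"op": "move_arm", "data": {
  "plan": [0.3,0,0,0.14,0,0.3,1,0,0.14,0,0.3,2,0,0.14,0,0.3,3,0,0.14,0,0.3,3.6,0,0.14,0,0.3,3.8,0,0.14,0,0.3,3.8,0,0.14,0,0.3,3.8,0,0.14,0]
}}

```text
t: 22.85
tool_pos: [0.5662, 0.1418, 0.4532]
ee_rot: [-1.166, 1.236, 1.165]
wrist_force: [0.6, 0.9, 0.7]
width: 0.0663
```

Run:
```python
from h import *
goto((.5653,.1384),.262)
print((avg()['tool_pos'][:2]-C)@PY)
im=env.get_image('wrist');save(im,'w15',(120,400,160,480),2.4)
```

```text
std [0.09 0.05 0.18]
tip z 0.2635 xy [0.5661 0.1417] down [ 1.7e-03  3.0e-04 -1.0e+00] jaw [0.059 0.998 0.   ] w 0.0665 F [0.1 0.3 0.3] t 23.1 q [ 0.13  0.39  1.6   0.    1.15 -1.38]
 -> units [ 0.061  0.023 -0.135] turn 0.004
0.18509646137532262
```

View pics/w15.png

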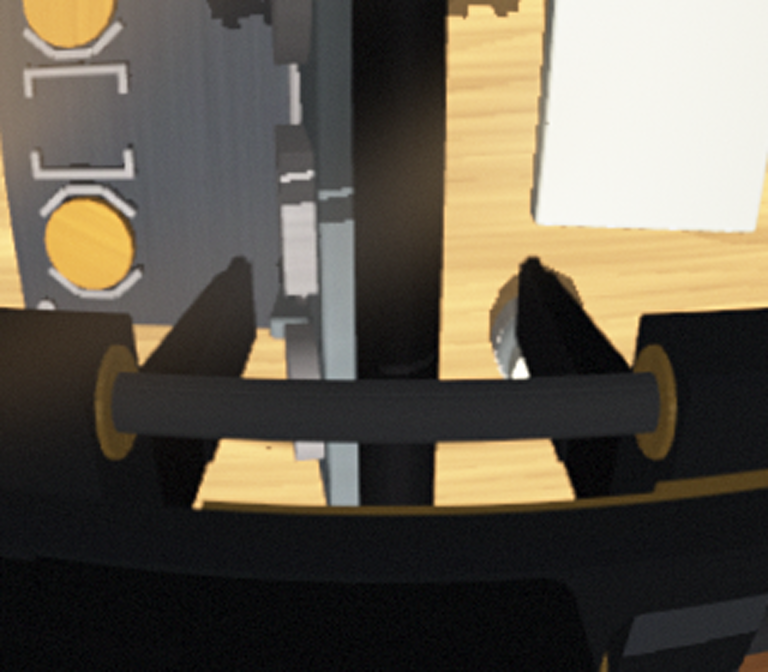

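Call:
{"op": "move_arm", "data": {
  "plan": [0.4,0,0,0.07,0,0.6,0,0,0.07,0,0.75,0,0,0.07,0,0.9,0,0,0.07,0,0.95,0,0,0.07,0,0.95,0,0,0.07,0,0.95,0,0,0.07,0,0.95,0,0,0.07,0,0.95,0,0,0.07,0,0.95,0,0,0.07,0],
  "grip_force": 20
}}

```text
t: 24.03
tool_pos: [0.5661, 0.1436, 0.4525]
ee_rot: [-1.165, 1.236, 1.166]
wrist_force: [0.2, 3.2, 0.8]
width: 0.0194
```

Run:
```python
from h import *
goto((.5653,.1384),.262)
s=avg();print((s['tool_pos'][:2]-C)@PY, s['wrist_force']@np.r_[PY,0],s['wrist_force'][2])
```

```text
std [0.01 0.03 0.02]
tip z 0.2625 xy [0.5661 0.1435] down [ 2.e-04  4.e-04 -1.e+00] jaw [0.059 0.998 0.   ] w 0.0196 F [0.2 2.9 0.5] t 24.28 q [ 0.14  0.39  1.6   0.    1.15 -1.38]
 -> units [ 0.02   0.02  -0.207] turn 0.004
0.1868939500486078 2.861467737486144 0.5194350630809791
```

```bash
cat > arc.py <<'E'
import numpy as np,sys
def tab(yh,R,p0,p1,n=12,zh=.045):
    y=lambda p:yh+R*np.sin(np.radians(p)); z=lambda p:zh+R*np.cos(np.radians(p))
    for p in np.linspace(p0,p1,n+1)[1:]:
        print(round(p,1),'x %.2f z %.2f'%(-(z(p)-z(p0))/.025,(y(p)-y(p0))/.025))
a=list(map(float,sys.argv[1:5]));tab(*a,n=int(sys.argv[5]))
E
python3 arc.py .1435 .2404 10.4 -14 10
```

```text
8.0 x -0.07 z -0.40
5.5 x -0.11 z -0.81
3.1 x -0.14 z -1.22
0.6 x -0.16 z -1.63
-1.8 x -0.15 z -2.04
-4.2 x -0.13 z -2.45
-6.7 x -0.09 z -2.85
-9.1 x -0.04 z -3.26
-11.6 x 0.04 z -3.66
-14.0 x 0.13 z -4.06
```

Call:
{"op": "move_arm", "data": {
  "plan": [0.95,-0.07,0,-0.4,0,0.95,-0.11,0,-0.81,0,0.95,-0.14,0,-1.22,0,0.95,-0.16,0,-1.63,0,0.95,-0.15,0,-2.04,0,0.95,-0.13,0,-2.45,0,0.95,-0.09,0,-2.85,0,0.95,-0.04,0,-3.26,0,0.95,0.04,0,-3.66,0,0.95,0.13,0,-4.06,0,0.95,0.13,0,-4.06,0,0.95,0.13,0,-4.06,0],
  "grip_force": 25
}}

```text
t: 25.33
tool_pos: [0.5599, 0.0418, 0.4495]
ee_rot: [-1.164, 1.237, 1.166]
wrist_force: [-3.9, 3.5, 5.1]
width: 0.0191
```

```bash
cat > chk.py <<'E'
from h import *
s=avg();y=(s['tool_pos'][:2]-C)@PY;x=(s['tool_pos'][:2]-C)@PX;z=s['tool_pos'][2]-.171
print('press x %.4f y %.4f z %.4f'%(x,y,z),'F x,y,z',s['wrist_force'][:2]@PX,s['wrist_force'][:2]@PY,s['wrist_force'][2],'w',s['width'],'t',s['t'])
print('R for yh .1435:',np.hypot(y-.1435,z-.045),np.degrees(np.arctan2(y-.1435,z-.045)))
E
python3 chk.py; python3 arc.py .1435 .2404 -14 -42 11
```

```text
std [0.   0.23 0.04]
press x 0.0003 y 0.0854 z 0.2785 F x,y,z -4.04839529006372 2.930734623310294 5.851957131519256 w 0.019521653401649724 t 25.5833
R for yh .1435: 0.2406507665029965 -13.962910339885903
-16.5 x 0.11 z -0.41
-19.1 x 0.24 z -0.82
-21.6 x 0.39 z -1.22
-24.2 x 0.56 z -1.61
-26.7 x 0.74 z -2.00
-29.3 x 0.94 z -2.38
-31.8 x 1.16 z -2.74
-34.4 x 1.39 z -3.10
-36.9 x 1.64 z -3.45
-39.5 x 1.91 z -3.78
-42.0 x 2.18 z -4.11
```

Call:
{"op": "move_arm", "data": {
  "plan": [0.95,0.09,0,-0.41,0,0.95,0.21,0,-0.82,0,0.95,0.36,0,-1.22,0,0.95,0.53,0,-1.61,0,0.95,0.71,0,-2,0,0.95,0.9,0,-2.38,0,0.95,1.12,0,-2.74,0,0.95,1.35,0,-3.1,0,0.95,1.6,0,-3.45,0,0.95,1.86,0,-3.78,0,0.95,2.13,0,-4.11,0,0.95,2.13,0,-4.11,0]
}}

```text
t: 26.63
tool_pos: [0.5539, -0.0609, 0.395]
ee_rot: [-1.164, 1.238, 1.167]
wrist_force: [-1.3, 5.9, 2.1]
width: 0.0195
```

```bash
python3 chk.py; python3 arc.py .1435 .2404 -42 -69 11
```

```text
std [0.01 0.42 0.37]
press x 0.0004 y -0.0171 z 0.2247 F x,y,z -2.848423995856589 5.580554919049627 2.07934885307128 w 0.019474139270811736 t 26.8833
R for yh .1435: 0.24099945963722896 -41.786428582398656
-44.5 x 0.28 z -0.30
-46.9 x 0.58 z -0.59
-49.4 x 0.88 z -0.86
-51.8 x 1.20 z -1.12
-54.3 x 1.53 z -1.37
-56.7 x 1.87 z -1.61
-59.2 x 2.22 z -1.82
-61.6 x 2.58 z -2.03
-64.1 x 2.94 z -2.22
-66.5 x 3.32 z -2.39
-69.0 x 3.70 z -2.54
```

Call:
{"op": "move_arm", "data": {
  "plan": [0.95,0.28,0,-0.3,0,0.95,0.58,0,-0.59,0,0.95,0.88,0,-0.86,0,0.95,1.2,0,-1.12,0,0.95,1.53,0,-1.37,0,0.95,1.87,0,-1.61,0,0.95,2.22,0,-1.82,0,0.95,2.58,0,-2.03,0,0.95,2.94,0,-2.22,0,0.95,3.32,0,-2.39,0,0.95,3.7,0,-2.54,0,0.95,3.7,0,-2.54,0]
}}

```text
t: 27.93
tool_pos: [0.5503, -0.1239, 0.3027]
ee_rot: [-1.165, 1.237, 1.167]
wrist_force: [-4.7, 3.6, 8.6]
width: 0.0192
```

```bash
python3 chk.py; python3 arc.py .1435 .2404 -69 -90 10
```

```text
std [0.02 0.2  0.43]
press x 0.0005 y -0.0806 z 0.1325 F x,y,z -4.411867559490776 3.0355027387079008 7.52351083571902 w 0.019505909844668632 t 28.1833
R for yh .1435: 0.24059044924792244 -68.66601428708604
-71.1 x 0.33 z -0.12
-73.2 x 0.67 z -0.23
-75.3 x 1.01 z -0.32
-77.4 x 1.35 z -0.41
-79.5 x 1.69 z -0.48
-81.6 x 2.04 z -0.54
-83.7 x 2.39 z -0.58
-85.8 x 2.74 z -0.61
-87.9 x 3.09 z -0.63
-90.0 x 3.45 z -0.64
```

Call:
{"op": "move_arm", "data": {
  "plan": [0.95,0.33,0,-0.12,0,0.95,0.67,0,-0.23,0,0.95,1.01,0,-0.32,0,0.95,1.35,0,-0.41,0,0.95,1.69,0,-0.48,0,0.95,2.04,0,-0.54,0,0.95,2.39,0,-0.58,0,0.95,2.74,0,-0.61,0,0.95,3.09,0,-0.63,0,0.95,3.3,0,-0.64,0,0.95,3.4,0,-0.64,0,0.95,3.4,0,-0.64,0],
  "grip_force": 35
}}

```text
t: 29.23
tool_pos: [0.5492, -0.1412, 0.2188]
ee_rot: [-1.168, 1.238, 1.165]
wrist_force: [-9.8, -15.0, 10.8]
width: 0.0192
```

```bash
python3 chk.py
python3 - <<'E'
from h import *
im=env.get_image('scene');save(im,'s16',(150,320,180,400),3.5)
E
```

```text
std [0.02 0.02 0.18]
press x 0.0005 y -0.0983 z 0.0482 F x,y,z -9.247865397559949 -16.069739462346266 10.639549982587988 w 0.01922764578756633 t 29.4833
R for yh .1435: 0.2417869690378306 -89.25286840095154
```

View pics/s16.png

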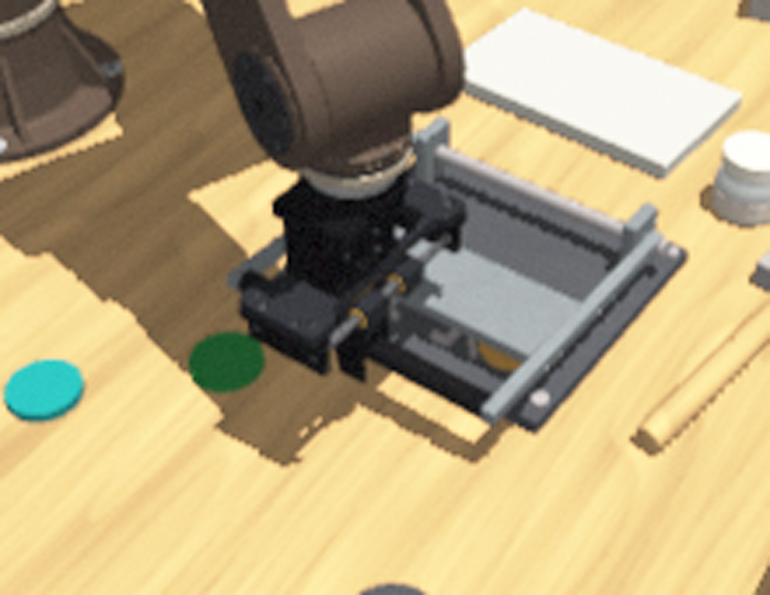

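Call:
{"op": "move_arm", "data": {
  "plan": [0.95,0.05,0,-0.05,0,0.95,0.1,0,-0.06,0,0.95,0.15,0,-0.06,0,0.95,0.2,0,-0.06,0,0.95,0.2,0,-0.06,0,0.95,0.2,0,-0.06,0]
}}

```text
t: 30.08
tool_pos: [0.5491, -0.1416, 0.2142]
ee_rot: [-1.167, 1.237, 1.166]
wrist_force: [-7.4, -4.6, 11.1]
width: 0.0187
```

```bash
python3 chk.py
```

```text
std [0.01 0.01 0.03]
press x 0.0005 y -0.0988 z 0.0433 F x,y,z -7.08658103060632 -5.744468454431659 11.165497817353144 w 0.019359121691984057 t 30.3333
R for yh .1435: 0.24225730244603325 -90.40898965678474
```

Call:
{"op": "move_arm", "data": {
  "plan": [0.95,0.05,0,-0.03,0,0.95,0.1,0,-0.03,0,0.95,0.15,0,-0.03,0,0.95,0.2,0,-0.03,0,0.95,0.2,0,-0.03,0]
}}

```text
t: 30.8
tool_pos: [0.5491, -0.1418, 0.2099]
ee_rot: [-1.166, 1.237, 1.166]
wrist_force: [-9.1, 1.3, 21.9]
width: 0.0194
```

```bash
python3 chk.py;  python3 - <<'E'
from h import *
im=env.get_image('scene');save(im,'s17',(190,290,230,390),4.5)
im=env.get_image('wrist');save(im,'w17')
E
```

```text
std [0.01 0.01 0.06]
press x 0.0005 y -0.0990 z 0.0390 F x,y,z -8.493665766158484 0.302991563581735 21.451976063015664 w 0.019301339332941283 t 31.05
R for yh .1435: 0.24252564319007264 -91.4220633027541
```

View pics/s17.png

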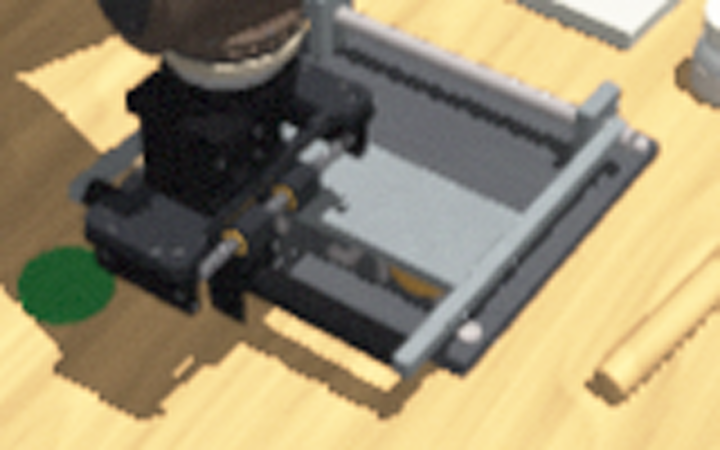

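View pics/w17.png

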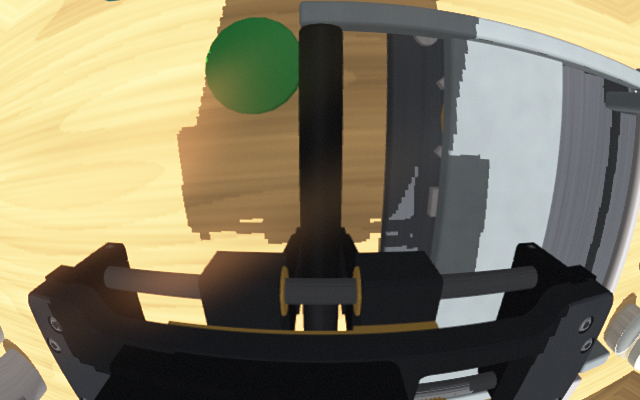

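Call:
{"op": "move_arm", "data": {
  "plan": [0.95,0.05,0,0,0,0.95,0.1,0,0,0,0.95,0.1,0,0,0,0.95,0.1,0,0,0,0.95,0.1,0,0,0,0.95,0.1,0,0,0,0.95,0.1,0,0,0,0.95,0.1,0,0,0,0.95,0.1,0,0,0,0.95,0.1,0,0,0,0.95,0.1,0,0,0,0.95,0.1,0,0,0]
}}

```text
t: 32.2
tool_pos: [0.5492, -0.1418, 0.2086]
ee_rot: [-1.168, 1.236, 1.165]
wrist_force: [-10.6, 1.6, 34.5]
width: 0.0195
```

```bash
python3 chk.py
```

```text
std [0.01 0.01 0.01]
press x 0.0006 y -0.0989 z 0.0376 F x,y,z -11.271654652585642 1.555689142032567 34.310227668231086 w 0.019280491655127803 t 32.45
R for yh .1435: 0.2425134796334188 -91.73812162442992
```

```bash
python3 arc.py .1425 .2404 -90.3 -72 12
```

```text
-88.8 x -0.26 z 0.00
-87.2 x -0.51 z 0.01
-85.7 x -0.77 z 0.03
-84.2 x -1.02 z 0.05
-82.7 x -1.28 z 0.08
-81.2 x -1.53 z 0.11
-79.6 x -1.78 z 0.16
-78.1 x -2.03 z 0.21
-76.6 x -2.28 z 0.26
-75.0 x -2.53 z 0.33
-73.5 x -2.78 z 0.39
-72.0 x -3.02 z 0.47
```

Call:
{"op": "move_arm", "data": {
  "plan": [0.95,-0.15,0,0,0,0.95,-0.35,0,0.01,0,0.95,-0.6,0,0.02,0,0.95,-0.85,0,0.03,0,0.95,-1.1,0,0.05,0,0.95,-1.35,0,0.08,0,0.95,-1.6,0,0.12,0,0.95,-1.85,0,0.16,0,0.95,-2.1,0,0.21,0,0.95,-2.35,0,0.27,0,0.95,-2.6,0,0.34,0,0.95,-2.85,0,0.41,0],
  "grip_force": 30
}}

```text
t: 33.5
tool_pos: [0.55, -0.1306, 0.2778]
ee_rot: [-1.166, 1.236, 1.167]
wrist_force: [1.7, 11.6, 1.8]
width: 0.0192
```

```bash
python3 chk.py; python3 arc.py .1425 .2404 -73 -55 11
```

```text
std [0.01 0.13 0.38]
press x 0.0007 y -0.0875 z 0.1071 F x,y,z -0.9539850150895032 10.226297740455845 4.262161261146224 w 0.019138941947019584 t 33.75
R for yh .1435: 0.23924615525308823 -74.95233319452988
-71.4 x -0.26 z 0.08
-69.7 x -0.52 z 0.18
-68.1 x -0.78 z 0.27
-66.5 x -1.03 z 0.38
-64.8 x -1.28 z 0.49
-63.2 x -1.53 z 0.61
-61.5 x -1.77 z 0.74
-59.9 x -2.01 z 0.88
-58.3 x -2.25 z 1.02
-56.6 x -2.48 z 1.16
-55.0 x -2.70 z 1.32
```

Call:
{"op": "move_arm", "data": {
  "plan": [0.95,-0.26,0,0.12,0,0.95,-0.52,0,0.23,0,0.95,-0.78,0,0.33,0,0.95,-1.03,0,0.44,0,0.95,-1.28,0,0.55,0,0.95,-1.53,0,0.67,0,0.95,-1.77,0,0.8,0,0.95,-2.01,0,0.94,0,0.95,-2.25,0,1.08,0,0.95,-2.48,0,1.22,0,0.95,-2.7,0,1.38,0]
}}

```text
t: 34.72
tool_pos: [0.5521, -0.0951, 0.3444]
ee_rot: [-1.163, 1.235, 1.168]
wrist_force: [6.8, 21.5, -11.6]
width: 0.0193
```

```bash
python3 chk.py; python3 arc.py .1425 .2404 -55 -36 12
```

```text
std [0.01 0.23 0.33]
press x 0.0007 y -0.0520 z 0.1736 F x,y,z 4.669104120580836 20.338862986137006 -8.14976990543129 w 0.019177152521350636 t 34.9667
R for yh .1435: 0.23398288174725626 -56.6552616947824
-53.4 x -0.22 z 0.16
-51.8 x -0.43 z 0.32
-50.2 x -0.63 z 0.48
-48.7 x -0.84 z 0.66
-47.1 x -1.03 z 0.83
-45.5 x -1.22 z 1.02
-43.9 x -1.41 z 1.21
-42.3 x -1.59 z 1.40
-40.8 x -1.77 z 1.60
-39.2 x -1.94 z 1.80
-37.6 x -2.10 z 2.01
-36.0 x -2.26 z 2.22
```

```bash
python3 arc.py .1402 .24 -53.8 -36 11
```

```text
-52.2 x -0.22 z 0.16
-50.6 x -0.43 z 0.33
-48.9 x -0.64 z 0.51
-47.3 x -0.84 z 0.69
-45.7 x -1.03 z 0.88
-44.1 x -1.23 z 1.07
-42.5 x -1.41 z 1.26
-40.9 x -1.59 z 1.47
-39.2 x -1.77 z 1.67
-37.6 x -1.93 z 1.89
-36.0 x -2.10 z 2.10
```

Call:
{"op": "move_arm", "data": {
  "plan": [0.95,-0.19,0,0.22,0,0.95,-0.39,0,0.4,0,0.95,-0.6,0,0.58,0,0.95,-0.8,0,0.76,0,0.95,-0.99,0,0.95,0,0.95,-1.19,0,1.14,0,0.95,-1.37,0,1.33,0,0.95,-1.55,0,1.54,0,0.95,-1.73,0,1.74,0,0.95,-1.89,0,1.96,0,0.95,-2.06,0,2.17,0]
}}

```text
t: 35.93
tool_pos: [0.5552, -0.0416, 0.3957]
ee_rot: [-1.164, 1.236, 1.167]
wrist_force: [5.2, 12.6, -12.4]
width: 0.0197
```

```bash
python3 chk.py; python3 arc.py .1402 .24 -36 -19 11
```

```text
std [0.01 0.29 0.23]
press x 0.0006 y 0.0016 z 0.2249 F x,y,z 3.8611846464636876 11.916574524558943 -9.687429018382803 w 0.019671856366494045 t 36.1833
R for yh .1435: 0.22910986395997726 -38.2769935563107
-34.5 x -0.15 z 0.21
-32.9 x -0.29 z 0.43
-31.4 x -0.43 z 0.65
-29.8 x -0.56 z 0.87
-28.3 x -0.69 z 1.10
-26.7 x -0.81 z 1.33
-25.2 x -0.92 z 1.56
-23.6 x -1.03 z 1.79
-22.1 x -1.13 z 2.03
-20.5 x -1.22 z 2.27
-19.0 x -1.31 z 2.52
```

Call:
{"op": "move_arm", "data": {
  "plan": [0.95,-0.1,0,0.23,0,0.95,-0.24,0,0.45,0,0.95,-0.38,0,0.67,0,0.95,-0.51,0,0.89,0,0.95,-0.64,0,1.12,0,0.95,-0.76,0,1.35,0,0.95,-0.87,0,1.58,0,0.95,-0.98,0,1.81,0,0.95,-1.08,0,2.05,0,0.95,-1.17,0,2.29,0,0.95,-1.26,0,2.54,0]
}}

```text
t: 37.15
tool_pos: [0.559, 0.0206, 0.4281]
ee_rot: [-1.166, 1.236, 1.165]
wrist_force: [3.2, 1.7, -1.4]
width: 0.019
```

```bash
python3 chk.py; python3 arc.py .1402 .24 -19 -2 11
```

```text
std [0.02 0.37 0.13]
press x 0.0007 y 0.0639 z 0.2572 F x,y,z 3.4326451000357405 3.383003666382194 -0.29542981105409466 w 0.019572522545059375 t 37.4
R for yh .1435: 0.226580149474326 -20.556203744453036
-17.5 x -0.08 z 0.25
-15.9 x -0.16 z 0.49
-14.4 x -0.22 z 0.74
-12.8 x -0.28 z 1.00
-11.3 x -0.34 z 1.25
-9.7 x -0.39 z 1.50
-8.2 x -0.43 z 1.76
-6.6 x -0.46 z 2.02
-5.1 x -0.49 z 2.27
-3.5 x -0.50 z 2.53
-2.0 x -0.52 z 2.79
```

Call:
{"op": "move_arm", "data": {
  "plan": [0.95,-0.08,0,0.25,0,0.95,-0.16,0,0.49,0,0.95,-0.22,0,0.74,0,0.95,-0.28,0,1.0,0,0.95,-0.34,0,1.25,0,0.95,-0.39,0,1.5,0,0.95,-0.43,0,1.76,0,0.95,-0.46,0,2.02,0,0.95,-0.49,0,2.27,0,0.95,-0.5,0,2.53,0,0.95,-0.52,0,2.79,0]
}}

```text
t: 38.37
tool_pos: [0.563, 0.0903, 0.4408]
ee_rot: [-1.166, 1.236, 1.165]
wrist_force: [4.9, 0.5, 2.2]
width: 0.019
```

```bash
python3 chk.py; python3 arc.py .1402 .24 -2 11.2 9
```

```text
std [0.02 0.31 0.04]
press x 0.0006 y 0.1338 z 0.2699 F x,y,z 4.779994979053322 2.279839651020134 1.513113255510236 w 0.019533441454059115 t 38.6167
R for yh .1435: 0.22512518223871908 -2.4597981647210063
-0.5 x -0.01 z 0.25
0.9 x -0.00 z 0.49
2.4 x 0.00 z 0.74
3.9 x 0.02 z 0.98
5.3 x 0.04 z 1.23
6.8 x 0.06 z 1.47
8.3 x 0.09 z 1.72
9.7 x 0.13 z 1.96
11.2 x 0.18 z 2.20
```

Call:
{"op": "move_arm", "data": {
  "plan": [0.95,-0.01,0,0.25,0,0.95,0,0,0.49,0,0.95,0,0,0.74,0,0.95,0.02,0,0.98,0,0.95,0.04,0,1.23,0,0.95,0.06,0,1.47,0,0.95,0.09,0,1.7,0,0.95,0.12,0,1.88,0,0.95,0.15,0,2.02,0,0.95,0.17,0,2.1,0,0.95,0.17,0,2.13,0,0.95,0.17,0,2.13,0]
}}

```text
t: 39.67
tool_pos: [0.5661, 0.1437, 0.4361]
ee_rot: [-1.166, 1.237, 1.166]
wrist_force: [5.2, -0.4, -1.3]
width: 0.0192
```

```bash
python3 chk.py
```

```text
std [0.01 0.06 0.02]
press x 0.0005 y 0.1869 z 0.2652 F x,y,z 5.513440835810602 0.9214412656262805 -1.3811549991377865 w 0.019115887852067547 t 39.9167
R for yh .1435: 0.22440733636934412 11.150609117043272
```

Call:
{"op": "move_arm", "data": {
  "plan": [0.95,0,0,0.04,0,0.95,0,0,0.06,0,0.95,0,0,0.06,0,0.95,0,0,0.06,0]
}}

```text
t: 40.3
tool_pos: [0.5663, 0.1447, 0.436]
ee_rot: [-1.166, 1.238, 1.166]
wrist_force: [4.9, -2.0, -2.3]
width: 0.0192
```

```bash
python3 chk.py
```

```text
std [0.   0.01 0.01]
press x 0.0006 y 0.1880 z 0.2650 F x,y,z 5.701681845145047 -1.3942773162964663 -2.7243576858238754 w 0.019657717966820816 t 40.55
R for yh .1435: 0.22443592053513015 11.44576400587543
```

Call:
{"op": "move_arm", "data": {
  "plan": [0.75,0,0,0,0,0.7,0,0,0,0,0.6,0,0,0,0,0.5,0,0,0,0,0.4,0,0,0,0,0.3,0,0,0,0,0.3,0,0,0,0,0.3,-1,0,0,0,0.3,-2.5,0,0,0,0.3,-4,0,0,0,0.3,-4.5,0,0,0,0.3,-4.5,0,0,0],
  "grip_force": 15
}}

```text
t: 41.6
tool_pos: [0.5657, 0.1443, 0.5527]
ee_rot: [-1.168, 1.231, 1.162]
wrist_force: [-0.1, 0.3, -0.1]
width: 0.0665
```

Run:
```python
from h import *
A=C-.076*PX
goto(A+[-.0014,.0009],.36)
im=env.get_image('wrist');save(im,'w18')
s=avg();print('bar y', [ (wrist_w((r,329),.281,s)[:2]-C)@PY for r in(90,130)])
im=env.get_image('scene');save(im,'s18',(60,300,200,440),2.5)
for n in ('lever',): print(env.spot_in('scene',n)[:1])
```

```text
std [0.19 0.02 1.92]
tip z 0.359 xy [0.566  0.1444] down [ 4.e-04  2.e-04 -1.e+00] jaw [0.059 0.998 0.   ] w 0.0669 F [-0.3 -0.2 -0.1] t 41.85 q [ 0.14  0.32  1.45  0.    1.37 -1.38]
 -> units [-0.043  3.114 -7.475] turn 0.003
bar y [np.float64(0.1952929729581485), np.float64(0.1953770717160858)]
[{'centre': [162.6, 341.2], 'score': 0.83}]
```

View pics/w18.png

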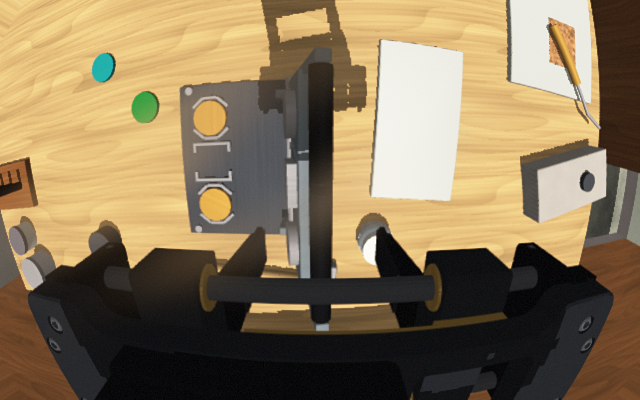

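View pics/s18.png

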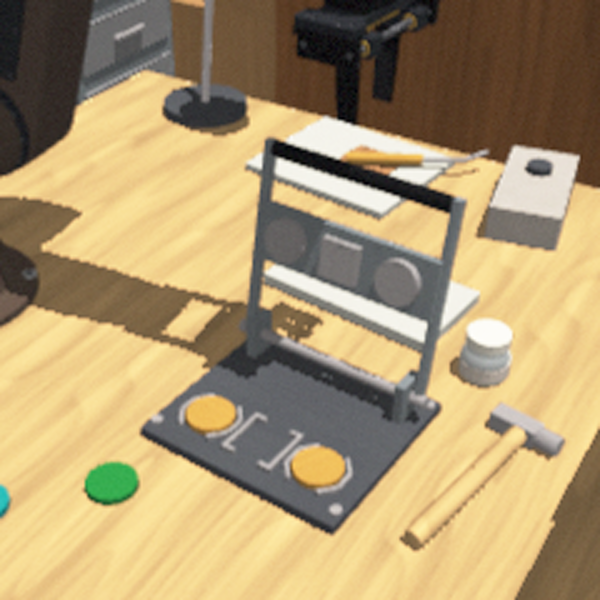

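Call:
{"op": "move_arm", "data": {
  "plan": [0.2,0,0.6,-1.5,0,0.2,0,1.2,-3,0,0.2,0,1.8,-4.5,0,0.2,0,2.4,-6,0,0.2,0,3.11,-7.47,0,0.2,1.5,3.11,-7.47,0,0.2,3,3.11,-7.47,0,0.2,4.5,3.11,-7.47,0,0.2,6,3.11,-7.47,0,0.2,7.5,3.11,-7.47,0,0.2,9.6,3.11,-7.47,0,0.2,9.6,3.11,-7.47,0]
}}

```text
t: 43.05
tool_pos: [0.4764, -0.0373, 0.3041]
ee_rot: [-1.161, 1.24, 1.171]
wrist_force: [0.0, -0.2, 0.2]
width: 0.0764
```

Run:
```python
from h import *
goto((.4772,-.0376),.0182)
im=env.get_image('wrist');save(im,'w19',(120,340,200,450),3)
```

```text
std [0.56 0.08 2.31]
tip z 0.1172 xy [ 0.4773 -0.0374] down [-3.1e-03  8.0e-04 -1.0e+00] jaw [0.059 0.998 0.001] w 0.0761 F [ 0.1 -0.3  0. ] t 43.3 q [-0.22  0.42  2.01  0.    0.71 -1.73]
 -> units [ 3.959 -0.007 -0.009] turn 0.002
```

View pics/w19.png

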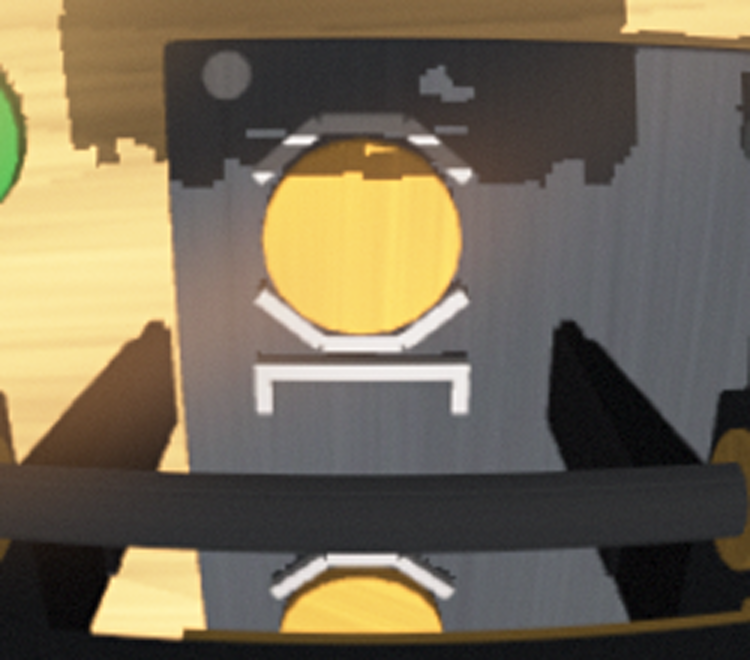

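Call:
{"op": "move_arm", "data": {
  "plan": [0.2,1,0,0,0,0.2,2,0,0,0,0.2,3,0,0,0,0.2,3.5,0,0,0,0.2,3.5,0,0,0,0.2,3.5,0,0,0]
}}

```text
t: 43.9
tool_pos: [0.4778, -0.0375, 0.2221]
ee_rot: [-1.166, 1.236, 1.165]
wrist_force: [-0.1, 0.0, 0.2]
width: 0.0764
```

Run:
```python
from h import *
goto((.4772,-.0376),.0182)
```

```text
std [0.06 0.02 0.25]
tip z 0.0326 xy [ 0.4778 -0.0375] down [ 1.8e-03 -3.0e-04 -1.0e+00] jaw [ 0.059  0.998 -0.   ] w 0.0763 F [ 0.3  0.2 -0.1] t 44.15 q [-0.22  0.58  2.08  0.    0.48 -1.73]
 -> units [ 0.575  0.025 -0.007] turn 0.003
```

Call:
{"op": "move_arm", "data": {
  "plan": [0.2,0.3,0.02,0,0,0.2,0.57,0.02,0,0,0.2,0.57,0.02,0,0,0.3,0.57,0.02,0,0,0.45,0.57,0.02,0,0,0.6,0.57,0.02,0,0,0.6,0.57,0.02,0,0,0.6,0.57,0.02,0,0,0.6,0.57,0.02,0,0,0.6,0.57,0.02,0,0,0.6,0.57,0.02,0,0],
  "grip_force": 20
}}

```text
t: 45.12
tool_pos: [0.477, -0.0374, 0.2072]
ee_rot: [-1.166, 1.236, 1.166]
wrist_force: [-0.2, 1.0, -2.0]
width: 0.0592
```

Call:
{"op": "move_arm", "data": {
  "plan": [0.6,-0.5,0,0,0,0.6,-1.5,0,0,0,0.6,-3,0,0,0,0.6,-4.5,0,0,0,0.6,-6,0,0,0,0.6,-7.5,0,0,0,0.6,-9,0,0,0,0.6,-10.5,0,0,0,0.6,-12,0,0,0,0.6,-13.6,0,0,0,0.6,-13.6,0,0,0,0.6,-13.6,0,0,0]
}}

```text
t: 46.12
tool_pos: [0.4765, -0.0373, 0.5485]
ee_rot: [-1.168, 1.235, 1.163]
wrist_force: [-0.7, 0.2, -2.8]
width: 0.0591
```

Run:
```python
from h import *
im=env.get_image('scene');save(im,'s20',(60,300,200,440),2.5)
B=np.array([.5084,.3152]);by=-.083;bx=np.array([np.cos(by),np.sin(by)])
for o in(-.075,.015):print(B+o*bx); goto(B+o*bx+[0,.005],.36)
```

```text
[0.43365819 0.32141786]
std [0.23 0.06 0.42]
tip z 0.3559 xy [ 0.4769 -0.0374] down [-2.2e-03  6.0e-04 -1.0e+00] jaw [0.059 0.998 0.   ] w 0.0592 F [-0.   0.  -2.9] t 46.42 q [-0.22  0.15  1.68  0.    1.31 -1.73]
 -> units [-0.153  2.588 14.426] turn 0.003
[0.52334836 0.31395643]
tip z 0.3559 xy [ 0.4769 -0.0374] down [-2.2e-03  6.0e-04 -1.0e+00] jaw [0.059 0.998 0.   ] w 0.0592 F [-0.   0.  -2.9] t 46.42 q [-0.22  0.15  1.68  0.    1.31 -1.73]
 -> units [-0.161 -1.011 14.34 ] turn 0.003
```

View pics/s20.png

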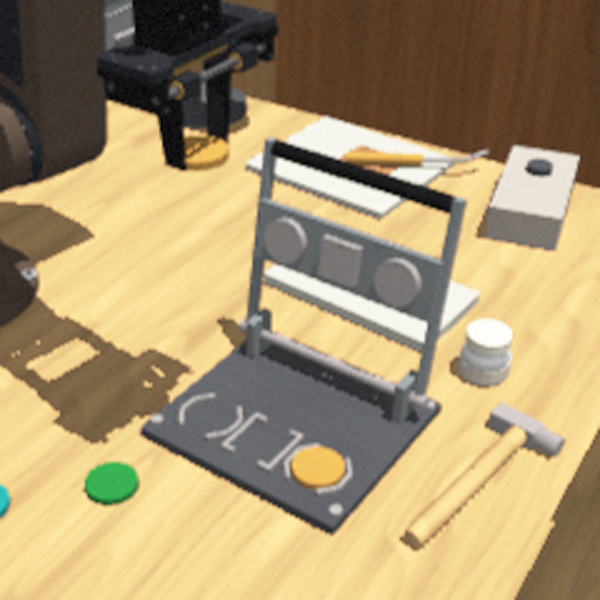

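Call:
{"op": "move_arm", "data": {
  "plan": [0.6,-0.15,0,1.4,0,0.6,-0.15,0,2.8,0,0.6,-0.15,0,4.2,0,0.6,-0.15,0.3,5.6,0,0.6,-0.15,0.6,7,0,0.6,-0.15,0.9,8.4,0,0.6,-0.15,1.2,9.8,0,0.6,-0.15,1.6,11.2,0,0.6,-0.15,2,12.5,0,0.6,-0.15,2.4,13.6,0,0.6,-0.15,2.59,14.43,0,0.6,-0.15,2.59,14.43,0]
}}

```text
t: 47.47
tool_pos: [0.4329, 0.3297, 0.55]
ee_rot: [-1.167, 1.236, 1.169]
wrist_force: [0.6, 0.4, -3.6]
width: 0.0594
```

Call:
{"op": "move_arm", "data": {
  "plan": [0.6,1.5,0,0,0,0.6,3,0,0,0,0.6,4.5,0,0,0,0.6,6,0,0,0,0.6,7.5,0,0,0,0.6,9,0,0,0,0.6,10.5,0,0,0,0.6,11.5,0,0,0,0.6,11.5,0,0,0,0.6,11.5,0,0,0]
}}

```text
t: 48.3
tool_pos: [0.434, 0.3263, 0.2628]
ee_rot: [-1.165, 1.24, 1.166]
wrist_force: [-0.5, -0.8, -1.7]
width: 0.0596
```

Run:
```python
from h import *
goto((.4337,.3264),.0245)
im=env.get_image('wrist');save(im,'w21')
im=env.get_image('scene');save(im,'s21',(60,300,200,440),2.5)
```

```text
std [0.11 0.12 0.9 ]
tip z 0.0746 xy [0.4341 0.3266] down [ 1.2e-03  7.0e-04 -1.0e+00] jaw [0.059 0.998 0.001] w 0.0592 F [ 0.3  0.2 -2.1] t 48.55 q [ 0.52  0.56  1.9   0.    0.68 -0.99]
 -> units [ 2.004  0.017 -0.009] turn 0.002
```

View pics/w21.png

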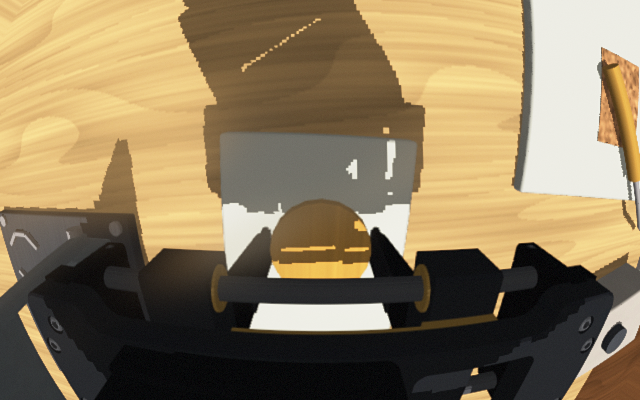

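View pics/s21.png

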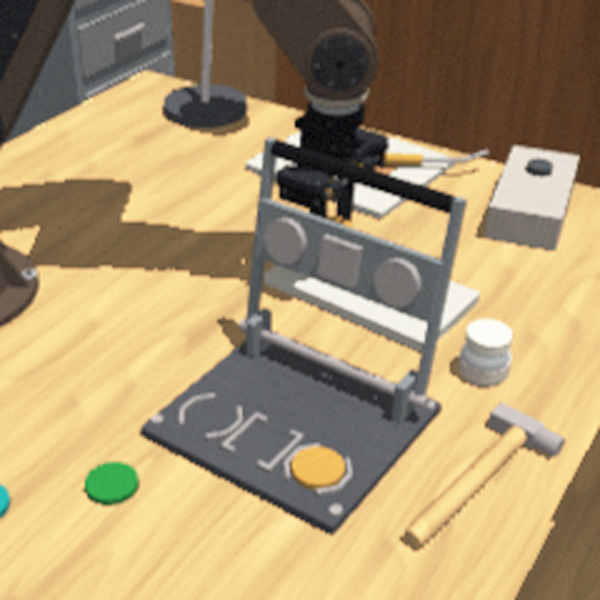

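Over the board and centred across it. Lower, release and rise.

Call:
{"op": "move_arm", "data": {
  "plan": [0.6,0.6,0,0,0,0.6,1.2,0,0,0,0.6,1.6,0,0,0,0.6,1.8,0,0,0,0.6,1.9,0,0,0,0.6,1.96,0,0,0,0.6,2.0,0,0,0,0.6,2.02,0,0,0,0.6,2.02,0,0,0,0.6,2.02,0,0,0]
}}

```text
t: 49.53
tool_pos: [0.4337, 0.3266, 0.2133]
ee_rot: [-1.166, 1.236, 1.165]
wrist_force: [-0.4, -0.5, -4.1]
width: 0.0593
```

Run:
```python
from h import *
goto((.4337,.3264),.0235)
```

```text
std [0.02 0.01 0.07]
tip z 0.0232 xy [0.4337 0.3266] down [ 4.e-04  3.e-04 -1.e+00] jaw [0.059 0.998 0.   ] w 0.0593 F [-0.2 -0.  -2.7] t 49.78 q [ 0.52  0.65  1.93  0.    0.57 -0.99]
 -> units [-0.012  0.001 -0.006] turn 0.003
```

Call:
{"op": "move_arm", "data": {
  "plan": [0.6,0.03,0,0,0,0.6,0.05,0,0,0,0.6,0.05,0,0,0,0.33,0.05,0,0,0,0.3,0.05,0,0,0,0.25,0.05,0,0,0,0.2,0.05,0,0,0,0.2,0.05,0,0,0,0.2,-0.5,0,0,0,0.2,-2,0,0,0,0.2,-3.5,0,0,0,0.2,-3.5,0,0,0]
}}

```text
t: 50.83
tool_pos: [0.4344, 0.327, 0.3061]
ee_rot: [-1.166, 1.228, 1.163]
wrist_force: [0.9, 1.2, 0.5]
width: 0.0756
```

Run:
```python
from h import *
im=env.get_image('wrist');save(im,'w22',(80,340,160,480),2.4)
goto((.6292,-.0467),.36)
```

```text
std [0.18 0.12 1.51]
tip z 0.1107 xy [0.4336 0.3265] down [ 7.e-04  5.e-04 -1.e+00] jaw [0.059 0.998 0.001] w 0.0759 F [ 0.1  0.  -0.6] t 51.13 q [ 0.52  0.51  1.87  0.    0.76 -0.99]
 -> units [ -9.974  -8.698 -14.435] turn 0.003
```

View pics/w22.png

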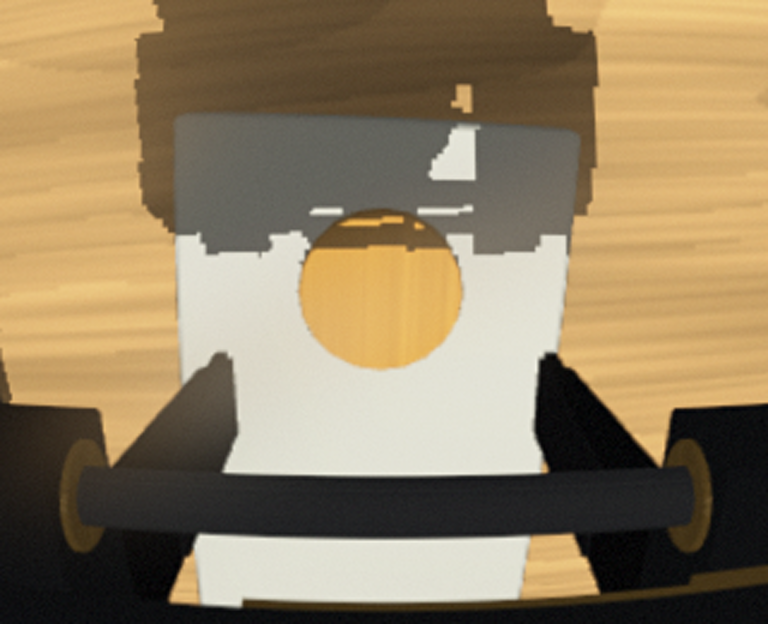

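The first disc lies flat, well on the board. Now the second one in nest b: rise first, then go over.

Call:
{"op": "move_arm", "data": {
  "plan": [0.2,-1.6,0,0,0,0.2,-3.2,0,0,0,0.2,-4.8,0,0,0,0.2,-6.4,0,0,0,0.2,-8,0,0,0,0.2,-10,0,0,0,0.2,-10,-0.7,-1.2,0,0.2,-10,-1.4,-2.4,0,0.2,-10,-2.1,-3.6,0,0.2,-10,-2.8,-4.8,0,0.2,-10,-3.5,-6,0,0.2,-10,-4.2,-7.2,0]
}}

```text
t: 52.18
tool_pos: [0.5287, 0.1391, 0.5496]
ee_rot: [-1.165, 1.238, 1.167]
wrist_force: [1.2, 0.7, -0.2]
width: 0.0762
```

Run:
```python
from h import *
goto((.6292,-.0467),.12)
im=env.get_image('top');save(im,'t22',(100,330,140,440),2.6)
```

```text
std [0.99 1.88 0.24]
tip z 0.3594 xy [0.5292 0.1386] down [-1.6e-03 -5.0e-04 -1.0e+00] jaw [ 0.061  0.998 -0.001] w 0.0757 F [ 0.3 -0.2 -0.1] t 52.43 q [ 0.14  0.26  1.53  0.    1.35 -1.37]
 -> units [ 9.571 -4.461 -7.146] turn -0.016
```

Call:
{"op": "move_arm", "data": {
  "plan": [0.2,0,-0.8,-1.3,0,0.2,0,-1.6,-2.6,0,0.2,0,-2.4,-3.9,0,0.2,0,-3.2,-5.2,0,0.2,0,-4,-6.4,0,0.2,0,-4.46,-7.15,0,0.2,1.5,-4.46,-7.15,0,0.2,3.1,-4.46,-7.15,0,0.2,4.7,-4.46,-7.15,0,0.2,6.3,-4.46,-7.15,0,0.2,7.9,-4.46,-7.15,0,0.2,9.57,-4.46,-7.15,0]
}}

```text
t: 53.53
tool_pos: [0.6283, -0.0429, 0.31]
ee_rot: [-1.167, 1.235, 1.166]
wrist_force: [0.3, -0.7, -0.1]
width: 0.0757
```

Call:
{"op": "move_arm", "data": {
  "plan": [0.2,0,0,0,0,0.2,1,0,0,0,0.2,2,0,0,0,0.2,2.5,0,0,0,0.2,2.5,0,0,0,0.2,2.5,0,0,0,0.2,2.5,0,0,0]
}}

```text
t: 54.12
tool_pos: [0.6291, -0.0441, 0.2508]
ee_rot: [-1.167, 1.235, 1.164]
wrist_force: [-0.6, 0.7, 0.5]
width: 0.0761
```

Run:
```python
from h import *
goto((.6292,-.0467),.0185)
im=env.get_image('wrist');save(im,'w23',(120,340,200,450),3)
```

```text
std [0.15 0.08 0.38]
tip z 0.0604 xy [ 0.6289 -0.0443] down [ 2.1e-03 -3.0e-04 -1.0e+00] jaw [ 0.059  0.998 -0.   ] w 0.0762 F [-0.2  0.2 -0. ] t 54.37 q [-0.18  0.68  1.68  0.    0.78 -1.69]
 -> units [ 1.675 -0.013 -0.096] turn 0.005
```

View pics/w23.png

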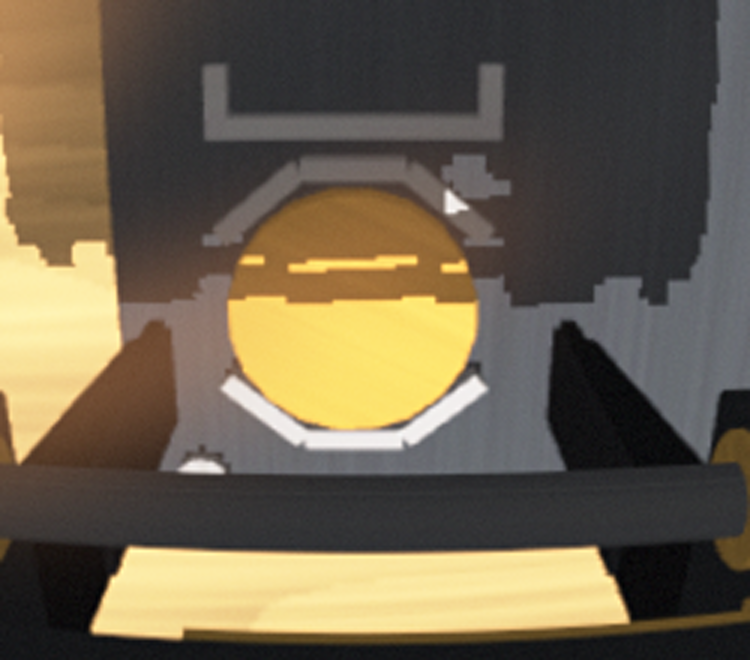

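Call:
{"op": "move_arm", "data": {
  "plan": [0.2,0.5,0,-0.1,0,0.2,1,0,-0.1,0,0.2,1.4,0,-0.1,0,0.2,1.6,0,-0.1,0,0.2,1.66,0,-0.1,0,0.2,1.66,0,-0.1,0,0.3,1.66,0,-0.1,0,0.45,1.66,0,-0.1,0,0.6,1.66,0,-0.1,0,0.6,1.66,0,-0.1,0,0.6,1.66,0,-0.1,0,0.6,1.66,0,-0.1,0]
}}

```text
t: 55.47
tool_pos: [0.6286, -0.0468, 0.2077]
ee_rot: [-1.166, 1.236, 1.165]
wrist_force: [0.3, 1.0, 2.7]
width: 0.059
```

Call:
{"op": "move_arm", "data": {
  "plan": [0.6,0,0,0,0,0.6,-0.5,0,0,0,0.6,-1.5,0,0,0,0.6,-3,0,0,0,0.6,-4.5,0,0,0,0.6,-6,0,0,0,0.6,-7.5,0,0,0,0.6,-9,0,0,0,0.6,-10.5,0,0,0,0.6,-12,0,0,0,0.6,-13.6,0,0,0,0.6,-13.6,0,0,0]
}}

```text
t: 56.47
tool_pos: [0.6272, -0.0466, 0.5561]
ee_rot: [-1.172, 1.229, 1.157]
wrist_force: [0.3, -0.1, -1.8]
width: 0.0596
```

Run:
```python
from h import *
goto((.5233,.319),.36)
im=env.get_image('scene');save(im,'s24',(60,300,200,440),2.5)
```

```text
std [0.42 0.1  3.8 ]
tip z 0.3591 xy [ 0.6278 -0.0468] down [ 2.2e-03 -4.0e-04 -1.0e+00] jaw [ 0.059  0.998 -0.   ] w 0.0591 F [ 0.1  0.  -2.9] t 56.72 q [-0.18  0.4   1.34  0.    1.41 -1.69]
 -> units [-0.049  5.038 14.359] turn 0.003
```

View pics/s24.png

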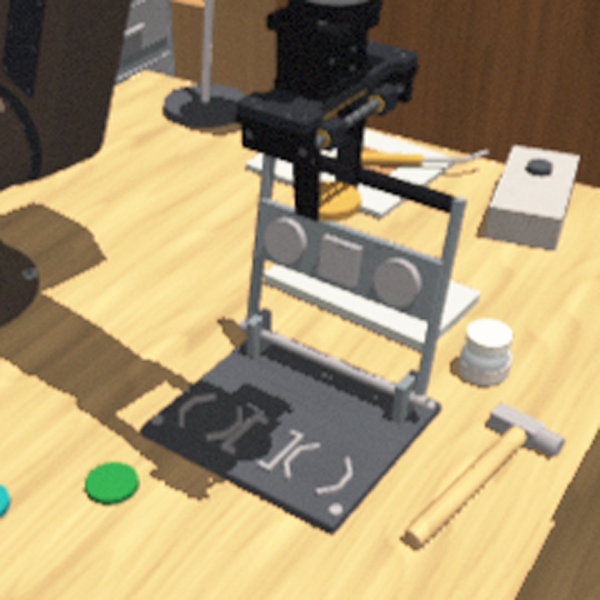

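Call:
{"op": "move_arm", "data": {
  "plan": [0.6,-0.1,0.5,1.4,0,0.6,-0.1,1,2.8,0,0.6,-0.1,1.5,4.2,0,0.6,-0.1,2,5.6,0,0.6,-0.1,2.5,7,0,0.6,-0.1,3,8.4,0,0.6,-0.1,3.5,9.8,0,0.6,-0.1,4,11.2,0,0.6,-0.1,4.4,12.5,0,0.6,-0.1,4.8,13.6,0,0.6,-0.1,5.03,14.36,0,0.6,-0.1,5.03,14.36,0]
}}

```text
t: 57.82
tool_pos: [0.5231, 0.3222, 0.5485]
ee_rot: [-1.167, 1.237, 1.17]
wrist_force: [0.1, 0.3, -2.5]
width: 0.0588
```

Call:
{"op": "move_arm", "data": {
  "plan": [0.6,0,0,0,0,0.6,1.5,0,0,0,0.6,3,0,0,0,0.6,4.5,0,0,0,0.6,6,0,0,0,0.6,7.5,0,0,0,0.6,9,0,0,0,0.6,10.5,0,0,0,0.6,11.5,0,0,0,0.6,11.5,0,0,0,0.6,11.5,0,0,0]
}}

```text
t: 58.73
tool_pos: [0.5247, 0.3181, 0.2617]
ee_rot: [-1.165, 1.239, 1.166]
wrist_force: [0.7, -0.4, -2.0]
width: 0.0592
```

Run:
```python
from h import *
goto((.5233,.319),.0222)
im=env.get_image('wrist');save(im,'w25')
```

```text
std [0.15 0.27 0.98]
tip z 0.0737 xy [0.5247 0.3186] down [ 1.5e-03  7.0e-04 -1.0e+00] jaw [0.06  0.998 0.001] w 0.0592 F [ 0.4 -0.2 -2.4] t 58.98 q [ 0.44  0.64  1.72  0.    0.78 -1.07]
 -> units [2.058 0.06  0.011] turn -0.002
```

View pics/w25.png

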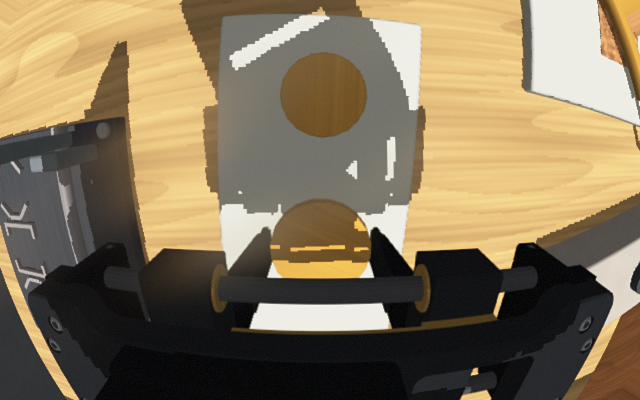

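Call:
{"op": "move_arm", "data": {
  "plan": [0.6,0.6,0,0,0,0.6,1.2,0,0,0,0.6,1.6,0,0,0,0.6,1.8,0,0,0,0.6,1.9,0,0,0,0.6,1.95,0,0,0,0.6,2.0,0,0,0,0.6,2.02,0,0,0,0.6,2.02,0,0,0,0.6,2.02,0,0,0]
}}

```text
t: 59.92
tool_pos: [0.5243, 0.319, 0.2127]
ee_rot: [-1.166, 1.235, 1.165]
wrist_force: [-2.3, -1.0, 5.9]
width: 0.0591
```

Run:
```python
from h import *
goto((.5233,.319),.0222)
```

```text
std [0.01 0.01 0.02]
tip z 0.0226 xy [0.5243 0.319 ] down [ 1.1e-03  6.0e-04 -1.0e+00] jaw [0.059 0.998 0.001] w 0.0591 F [-2.1 -0.7  6.2] t 60.17 q [ 0.44  0.71  1.75  0.    0.68 -1.07]
 -> units [ 0.018  0.038 -0.003] turn 0.004
```

Contact with the board. Release and rise well clear.

Call:
{"op": "move_arm", "data": {
  "plan": [0.33,0,0,0,0,0.3,0,0,0,0,0.25,0,0,0,0,0.2,0,0,0,0,0.2,0,0,0,0,0.2,-0.5,0,0,0,0.2,-1.5,0,0,0,0.2,-3,0,0,0,0.2,-4.5,0,0,0,0.2,-6,0,0,0,0.2,-7.5,0,0,0,0.2,-7.5,0,0,0]
}}

```text
t: 61.22
tool_pos: [0.5242, 0.319, 0.4077]
ee_rot: [-1.167, 1.225, 1.161]
wrist_force: [-0.4, 0.4, 0.9]
width: 0.0761
```

Call:
{"op": "move_arm", "data": {
  "plan": [0.2,-1.5,0,0,0,0.2,-3,0,0,0,0.2,-4.5,0,0,0,0.2,-6,0,0,0,0.2,-6,1,1.2,0,0.2,-6,2,2.4,0,0.2,-6,3,3.6,0,0.2,-6,4,4.8,0,0.2,-6,5,6,0,0.2,-6,5.5,7,0,0.2,-6,6,8,0,0.2,-6,6,8,0]
}}

```text
t: 62.22
tool_pos: [0.3836, 0.5306, 0.5494]
ee_rot: [-1.167, 1.235, 1.169]
wrist_force: [1.1, 1.1, -1.0]
width: 0.0766
```

Run:
```python
from h import *
im=env.get_image('scene');save(im,'s26',(60,300,200,440),2.5)
im=env.get_image('top');save(im,'t26',(80,330,100,440),2.3)
for b in blobs(im,(12,120,90),(30,255,255),80)[0]:
    if b[1][1]<300 and b[0]<600: print('top brass',b[0],b[1],px2w('top',b[1],.03))
im=env.get_image('wrist');save(im,'w26')
s=env.observe();print(s['t'],s['tool_pos'])
```

```text
top brass 92 [100.13043478 194.23913043] [0.90865111 0.30943223 0.03      ]
top brass 363 [234.01101928 183.63085399] [0.52443048 0.31702816 0.03      ]
top brass 374 [267.59090909 178.80481283] [0.43443022 0.32455371 0.03      ]
top brass 168 [296.81547619  63.9702381 ] [0.35701482 0.62129237 0.03      ]
62.3667 [0.38600229 0.52718383 0.54955486]
```

View pics/s26.png

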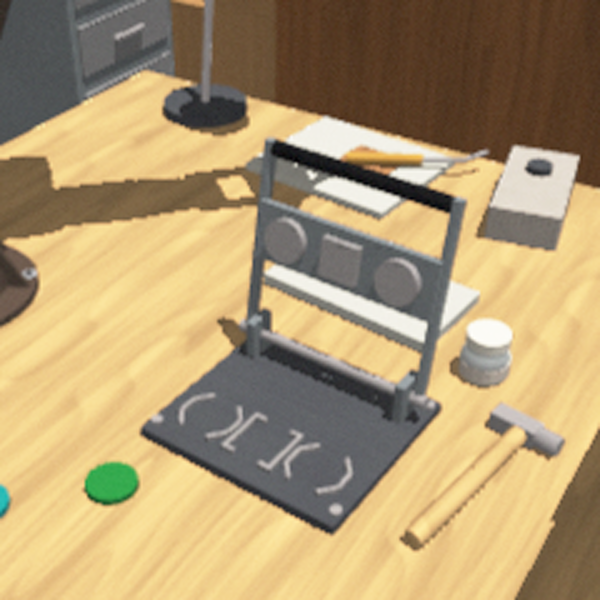

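View pics/t26.png

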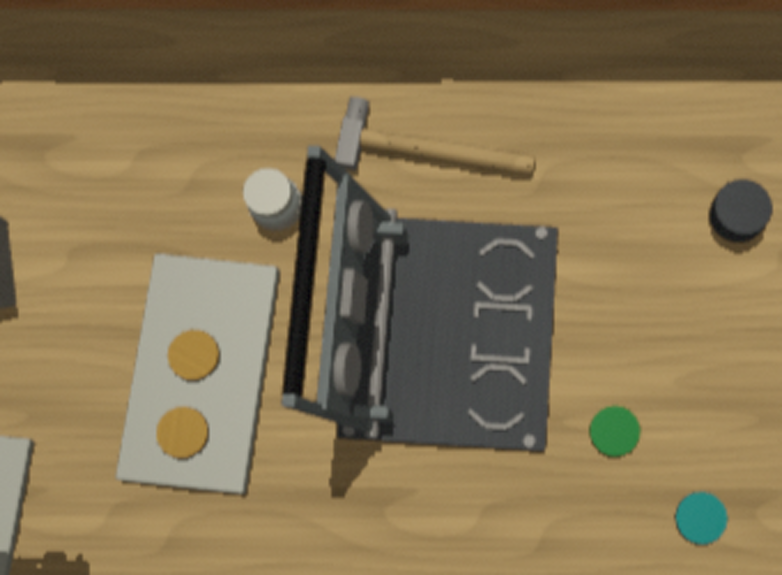

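View pics/w26.png

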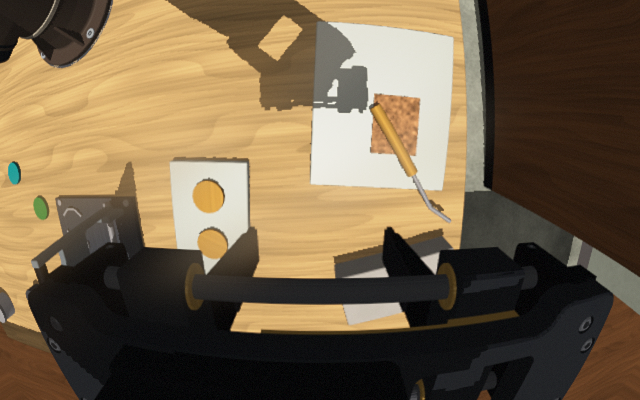

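Both discs lie apart on the board, at top pixels (184,234) and (179,268). The nests are empty, the lever is up, the jar, block and hammer look unmoved, and the gripper is clear of everything. Handing in.

Run:
```python
from workcell import env
print(env.sign_off())
```

```text
the job is handed in; nothing more can be done
None
```

The job is done and handed in at about 62 s. Only the two brass discs were there; I found no square blank, and I left the green and turquoise look-alikes alone.

- **Seating:** each disc went into its own round nest. The downward contact force and the wrist pictures showed both flat inside the rims.
- **Lever down:** I pulled it until the force rose from 11 N to 34 N over about 6 mm of further pressing, which I took as the stop. I held it there for over a second.
- **Lever up:** I eased it back over about 6 s in the grip and let go only at its upper stop. The scene picture shows it where it started.
- **Unloading:** both discs lie flat and apart on the white board, with centres at (0.524, 0.317) and (0.434, 0.325). They are about 90 mm apart, so there is a 30 mm gap between them.
- **Last checks:** the nests are empty, and the jar, bench block and hammer look unmoved by eye. The gripper touches nothing.

Two checks disagreed along the way:
- **Nest position:** the wrist camera and the fixed cameras differed by up to about 2.5 mm. I corrected for this before seating each disc.
- **Bar slip:** the lever bar slipped an estimated 10–15 mm up the finger pads while pressing. It caused side loads of up to about 20 N on the way back, but the grip never let go.

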